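# Hang the remote tray on the slat panel and put the remote away

### The job

Hang the aluminium tray near the middle of the slat panel's top groove: tilt its front up, slip its lip in under the top slat, then turn it down until it is fully home and hangs level by itself. Then lay the white air-conditioner remote in the tray, buttons up and flat on its floor, without dropping it, and leave the fan, the jade dish and the game controllers where they are.

Things in the scene. Friction and masses are not known exactly. Their poses are not given: they have to be found in the camera images.
- panel: Fixed upright panel: three smooth grey horizontal slats 5 mm thick, 260 mm long, tops at 44, 120 and 180 mm, 26 mm grooves between, open behind. Front faces look to its -x (the robot at yaw 0), x into the panel, y along the slats. Origin on the table under the middle of the front faces. End posts stand behind the slats 114 to 130 mm from the middle; feet reach 95 mm behind, 5 mm before the front.
- groove (a point): Top groove of the panel, same axes: on the plane of the slats' front faces, half-way along, on the top edge of the middle slat (the groove's floor, 120 mm above the table). The middle slat goes 50 mm down from here, the top slat spans 26 to 60 mm above.
- tray: Loose aluminium tray, 160 x 66 mm, 0.18 kg, flat on the table. Origin: centre of its underside; x to its back, z up. Floor 4 mm, side (3 mm thick) and front walls 10 mm high; back wall 4 mm thick, 49 mm high, rear face at x = 80. Hook behind it, 54 mm wide: tongue z 45-49 out to x = 92, ending in an upright lip x 88-92, z 45-78 mm. Hung, it rests on the middle slat's edge and face, front drooping about 0.05 rad.
- tray_grip (a point): Grip point: 13 mm below the top of the blue upright tab at the tray's front end, on its mid-line (tray frame x = -71, y = 0, z = 33 mm). The tab is 18 mm along x, 22 mm across y, from the floor to z = 46 mm; grasp it across y, lightly (25 N) until it is off the table, then firmly (60 N). Same axes as the tray.
- tray_heel (a point): Heel of the hook: tongue underside meets the back wall's rear face (tray frame 80, 0, 45 mm), tray axes. Hung, it is at the groove point's level, 0 to 4 mm before it. A path that clears: heel [x, z] mm from the groove point, front raised: [-32,-8] 42 deg, [-21,4] 42, [-12,12] 42, [-9,12] 35, [-7,10] 27, [-5,7] 19, [-4,4.5] 11, [-3,2] 4, [-2,0] 0; then let go.
- tray_lip (a point): Middle of the top of the tray's lip (tray frame 90, 0, 78 mm), tray axes. Hung, it stands behind the top slat (8 mm slot for the 5 mm slat, 7 mm overlap). The lip enters only with the tray's front raised some 35 to 45 degrees, lip tip first under the top slat, forward and up, then the front is turned down. Some 4 mm of clearance all the way.
- tray_in (a point): Centre of the upper side of the tray's inner floor (tray frame x = 7, y = 0, z = 4 mm), tray axes; clear space 138 mm along x, between tab and back wall, by 60 mm across y.
- remote_center (a point): Centre of the white air-conditioner remote, loose, about 0.11 kg, 124 mm (x) x 46 mm (y) x 20 mm (z), lying buttons up on the table, z up. Half-way up, 10 mm above its underside. It fits the tray lengthwise, either end to the back, with 7 mm to spare at each side.
- remote: The same remote; origin at the centre of its underside, same axes.
- dish: Bystander: jade-green round ceramic dish, 90 mm wide, 28 mm high, origin under its centre.
- pad_low: Bystander: lower (black) of two stacked plastic game controllers, each about 96 x 152 x 30 mm, origin under its centre.
- pad_top: Bystander: upper (blue) controller, lying on the lower one.
- fan: Bystander: chrome desk fan, base 150 mm wide, 255 mm high overall, loose, about 1.1 kg, origin under its base's centre.
Mind the look-alikes: they are no part of the job. Of the things that look like the remote, the middle-sized one is meant. Several things have the shape of the tray; the one meant has the colours described above.

How it is judged:
On the way, in this order (a step that is already met when the one before it is completed fails the run):
1. the tray hangs by itself from the top groove, seated level and let go (x of tray_heel in the frame of groove between -0.006 and 0.003 m and y of tray_heel in the frame of groove between -0.06 and 0.06 m and z of tray_heel in the frame of groove between -0.004 and 0.004 m and x of tray_lip in the frame of groove above 0.005 m and z of tray_lip in the frame of groove above 0.027 m and angle between tray_in's own z axis and vertical below 0.12 rad and angle between the x axis of tray_in and the x axis of groove, either way round below 0.1 rad and contact force between tray and the fingers below 0.05 N and linear speed of tray below 0.03 m/s), for 0.3 s.
2. the remote lies flat in the hung tray and is let go (x of tray_heel in the frame of groove between -0.006 and 0.003 m and y of tray_heel in the frame of groove between -0.06 and 0.06 m and z of tray_heel in the frame of groove between -0.004 and 0.004 m and x of tray_lip in the frame of groove above 0.005 m and z of tray_lip in the frame of groove above 0.027 m and angle between tray_in's own z axis and vertical below 0.12 rad and angle between the x axis of tray_in and the x axis of groove, either way round below 0.1 rad and x of remote_center in the frame of tray_in between -0.01 and 0.01 m and y of remote_center in the frame of tray_in between -0.01 and 0.01 m and z of remote_center in the frame of tray_in between 0.006 and 0.014 m and angle between remote_center's own z axis and vertical below 0.14 rad and contact force between remote and the fingers below 0.05 N and linear speed of remote below 0.03 m/s), for 0.2 s.
At the end, for the whole second after the job is handed in: Tray in the top groove: heel within 4 mm of its floor, -6 to 3 mm from the front faces, 60 mm of mid-panel; lip behind the top slat; level within 0.12, square within 0.1 rad. Remote flat in it (0.14 rad), centre within 10 mm of the floor's middle, 6 to 14 mm up. Both free, at rest (all of step 2 and contact force between tray and the fingers below 0.05 N and linear speed of tray below 0.03 m/s); the robot touches nothing.
It fails at once if a bystander (fan, dish or controllers) is moved by more than 25 mm (distance of any of dish, pad_low, pad_top, fan from where it was at the start of the episode above 0.025 m).
It fails at once if the tray or the remote is dropped (free of the fingers and moving faster than 0.7 m/s) ((contact force between tray and the fingers below 0.01 N and linear speed of tray above 0.7 m/s) or (contact force between remote and the fingers below 0.01 N and linear speed of remote above 0.7 m/s)).
It also fails if it takes over 72 s, if anything falls off the work surface, if the arm or the gripper's body presses on something with over 40 N, if the wrist force passes 120 N, or if a joint passes its speed limit or range.

### The arm

A 6-joint arm with a two-finger parallel gripper is mounted at the origin on the work surface. World frame = base frame: x ahead of the robot, y to its left, z up, the work surface at z = 0. Lengths are in m, angles in rad, forces in N, time in s.
With the tool pointing down it reaches from about 0.25 to 0.85 m from the base axis. Payload 12.5 kg.
Tool frame: the origin (TCP) lies between the finger pads; the fingertips stand 17 mm ahead of it and the grasp point (between the pads) lies 2 mm behind it; z points along the fingers, x is the direction in which the jaws open and shut, and the axes are right-handed (so a half turn about z gives the same grasp; the last joint's range is limited). The gripper opens to 93 mm and grips with 3 to 60 N. Pads are 15 mm wide; open, the fingers measure 128 mm over their backs; the gripper's body (75 mm by 188 mm) begins 65 mm behind the grasp point.
Start: joints at [-1.316, 0.351, 1.652, -0, 1.139, -0.085], TCP at [0.183, -0.519, 0.236] pointing down, gripper open.
Joint ranges: [-2.75, 2.75], [-0.79, 2.1], [0.01, 2.65], [-1.57, 4.71], [0.07, 3.14], [-2.87, 2.87]. Speed limits (rad/s): [2.22, 2.22, 2.79, 3.14, 3.14, 3.14].

### API

Orientations are given as a unit quaternion [w, x, y, z].
In Python, from rig import r, get_image, finish_job gives the robot as it stands. The module is installed in compiled form; this text tells all that it offers.
- The arm moves only by the tool play_rows, never from a script. Its arguments are lists of equal length, an entry for each row: "dp": the shift along the tool's x, y, z in m, a list of three; "spin": the turn about the tool's z in degrees. A call has 1 to 5 rows; each row is the pose to reach, as a shift and turn from the pose commanded when the call began, along the tool's axes at that moment; what a row does not reach only later rows make up. A row lasts 1/12 s, in which the tool goes at most 41.7 mm and 7.16 degrees, less where a joint would pass 70% of its speed; a pose out of reach is approached as far as the arm can. A call with a gripper value outside its range is refused whole. "grip" is the gripper command: -1 is fully open, 1 is shut, values between are in proportion, set as the call begins (left out, the last holds). The fingers move at their own pace and stop on an object; "force" is the grip in N (left out, the last holds). Time passes only in rows, so rows that repeat a pose let the fingers close. It gives the time, the measured TCP pose, the force and the opening at its end, in the units of the state.
- r.read_state(): the state, without advancing time (a new reading comes with each control period).
- get_image(name): name is "scene" or "top"; returns a dict with "pixels" (384x512x3 uint8, blue, green, red), "depth" (384x512 float32, m along the optical axis (not along the pixel's ray), 0 where there is no reading), "mtx" (3x3 intrinsics, pixels), "R" (3x3) and "t" (3): a world point X has camera coordinates R X + t. Camera axes: x right, y down, z forward; pixel columns grow to the right and rows downward; lengths in m; the calibration is good to about 2 mm. A picture is of the moment at which its call begins.
- finish_job(): hands the job in, once; it reports no verdict.
The state is a dict: "t": time; "joint_pos": joint angles; "qd": joint speeds; "joint_torque": joint torques, N m; "position": TCP position; "orientation": TCP orientation; "force": force on the tool from outside, world axes, zero at the start; "moment": the same for the moment, N m; "width": opening from 0.0 (shut) to 1.0 (fully open).
Only numpy, scipy, OpenCV 4.12 (cv2) and the standard library are available. Lean on these libraries where they do the work, as an engineer would, in place of code of your own. Each camera call takes 0.05 s, during which the arm holds its last target.

## Working session

There is one attempt and no reset: what is moved stays moved. The work goes in short steps, Python scripts to look and compute and a tool call to move; the robot and the scene stay as the last step left them, time stands still between calls to the robot, and variables do not carry over. Pictures are saved under pics/ and viewed, and the job is handed in when it is done.

Besides the shell and the picture viewer there is one more tool, called after ">>>" by a JSON object that holds its "name" and its "arguments". play_rows: Moves the arm, as the interface text tells. Its arguments: {"type":"object","properties":{"dp":{"type":"array","items":{"type":"array","items":{"type":"number"}}},"spin":{"type":"array","items":{"type":"number"}},"grip":{"type":"number"},"force":{"type":"number"}},"required":["dp","spin"]}

```bash
mkdir -p pics; cat > h.py <<'E'
import numpy as np, cv2
from rig import r, get_image, finish_job
def snap(tag):
    d={}
    for n in ("scene","top"):
        im=get_image(n); d[n]=im
        cv2.imwrite(f"pics/{tag}_{n}.png",im["pixels"])
        np.savez(f"pics/{tag}_{n}.npz",**im)
    return d
def load(tag,n): return dict(np.load(f"pics/{tag}_{n}.npz"))
def cloud(im):
    K,R,t,d=im["mtx"],im["R"],im["t"],im["depth"]
    v,u=np.mgrid[:d.shape[0],:d.shape[1]]
    P=np.stack([(u-K[0,2])/K[0,0]*d,(v-K[1,2])/K[1,1]*d,d],-1)
    W=(P-t)@R; W[d<=0]=np.nan
    return W
def ray(im,u,v,z):
    K,R,t=im["mtx"],im["R"],im["t"]
    c=-R.T@t; dd=R.T@np.array([(u-K[0,2])/K[0,0],(v-K[1,2])/K[1,1],1])
    return c+dd*(z-c[2])/dd[2]
E
python3 - <<'E'
from h import *
d=snap("a")
for n in d:
    im=d[n]; print(n,(-im["R"].T@im["t"]).round(3),im["R"][2].round(3),im["mtx"].round(1).tolist())
print(r.read_state())
E
```

```text
scene [1.496 0.564 1.155] [-0.603 -0.42  -0.679] [[458.6, 0.0, 257.5], [0.0, 458.6, 188.3], [0.0, 0.0, 1.0]]
top [ 0.405 -0.066  1.191] [ 0.138 -0.016 -0.99 ] [[356.4, 0.0, 263.9], [0.0, 356.4, 192.5], [0.0, 0.0, 1.0]]
{'t': 0.1, 'joint_pos': array([-1.31557107e+00,  3.51167492e-01,  1.65235226e+00,  4.19871775e-06,
        1.13910169e+00, -8.46211863e-02]), 'qd': array([ 0.00147593, -0.00021262, -0.00158369, -0.00054281, -0.00106603,
       -0.00067911]), 'joint_torque': array([ 7.89932546e-04, -4.98027134e+01, -2.85702896e+01,  7.00663682e-02,
        2.39555212e-02, -5.45931744e-05]), 'position': array([ 0.18327888, -0.51825668,  0.23516637]), 'orientation': array([-3.32877711e-04,  8.16498718e-01, -5.77347018e-01, -3.92170483e-04]), 'force': array([ 0.0151794 , -0.12937395,  0.22752906]), 'moment': array([ 0.05663213,  0.0482589 , -0.01247709]), 'width': 1.0025179598574554}
```

```bash
python3 -c "
import cv2
for n in ('scene','top'):
    i=cv2.imread(f'pics/a_{n}.png'); cv2.imwrite(f'pics/a_{n}_b.png',cv2.resize(i,(800,600),interpolation=cv2.INTER_CUBIC))"
```

```text
(no output)
```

View pics/a_scene_b.png

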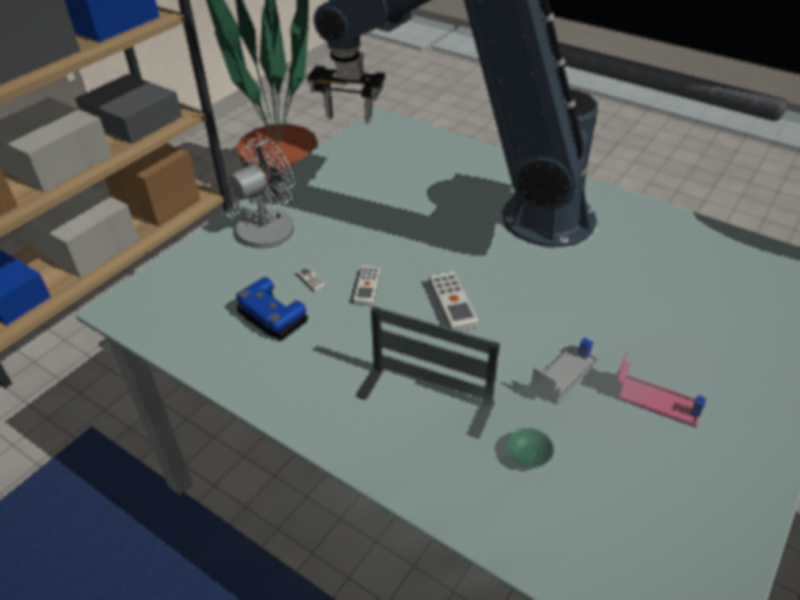

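View pics/a_top_b.png

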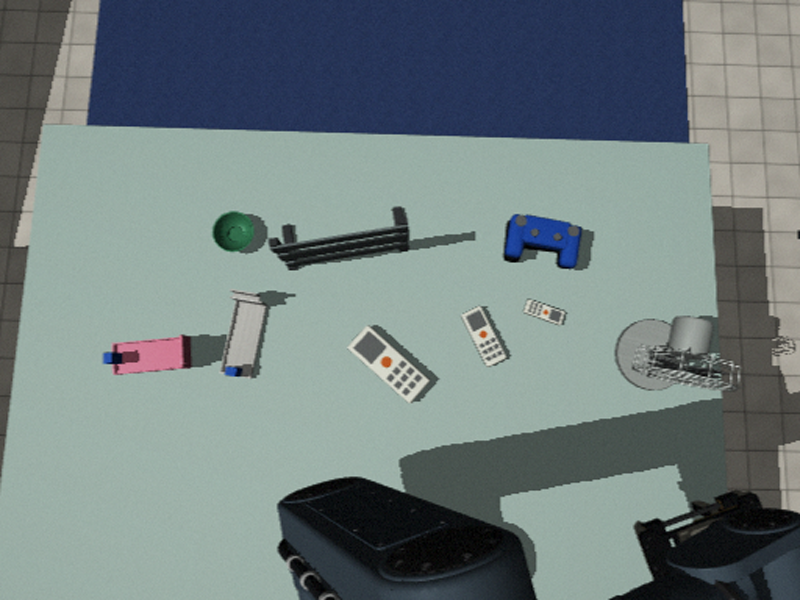

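The top view (800×600) shows the grey tray at about (245,335) with its blue tab at (234,370), the middle remote at (485,335), the panel across (285,265)–(408,240), the dish at (233,231), the controllers at (542,240) and the fan at (660,355). The pink tray and the other two remotes are look-alikes. Next I measure positions.

```bash
python3 - <<'E'
from h import *
im=load("a","top"); W=cloud(im)
print("table z",np.nanmedian(W[180:190,200:215,2]))
s=0.64
def reg(u0,v0,u1,v1): 
    m=np.zeros(W.shape[:2],bool); m[int(v0*s):int(v1*s),int(u0*s):int(u1*s)]=1; return m
hsv=cv2.cvtColor(im["pixels"],cv2.COLOR_BGR2HSV)
Z=W[...,2]
def rect(m,nm):
    P=W[m][:,:2]; P=P[~np.isnan(P).any(1)].astype(np.float32)
    rc=cv2.minAreaRect(P*1000); print(nm,len(P),rc,"zmed",np.nanmedian(Z[m]),np.nanmax(Z[m]))
# remote
m=reg(455,295,515,375)&(Z>0.012); rect(m,"remote")
m=reg(455,295,515,375)&(Z>0.012)
# tray
tr=reg(215,285,275,385)
rect(tr&(Z>0.002)&(Z<0.02),"trayfloor")
rect(tr&(Z>0.030)&(hsv[...,0]>100)&(hsv[...,1]>120),"tab")
rect(tr&(Z>0.06),"lip"); rect(tr&(Z>0.043)&(hsv[...,1]<100),"hook")
pn=reg(265,200,420,275)
for a,b in((.17,.19),(.16,.19),(.1,.19)): rect(pn&(Z>a)&(Z<b),f"panel{a}")
P=W[pn&(Z>.10)]; np.set_printoptions(precision=4,suppress=True)
P=W[pn&(Z>.172)]; print(P[:,2].max(), np.percentile(P[:,2],[50,90]))
im2=load("a","scene");W2=cloud(im2);Z2=W2[...,2]
for nm,x0,y0,x1,y1 in(("pan",370,305,500,410),("tray",525,335,600,405)):
    q=W2[int(y0*s):int(y1*s),int(x0*s):int(x1*s)].reshape(-1,3); q=q[q[:,2]>0.006 if nm=="tray" else q[:,2]>0.125]
    print(nm,len(q),q.min(0),q.max(0)); print(cv2.minAreaRect((q[:,:2]*1000).astype(np.float32)))
    # panel back face line fit
    if nm=="pan": print(cv2.fitLine((q[:,:2]*1000).astype(np.float32),cv2.DIST_HUBER,0,.01,.01).ravel(),np.percentile(q[:,2],[50,99]))
for n,x0,y0,x1,y1 in (("a",215,285,275,385),("a",265,200,420,275)):
    c=im["pixels"][int(y0*s):int(y1*s),int(x0*s):int(x1*s)]
    k=min(780/c.shape[1],580/c.shape[0]);cv2.imwrite(f"pics/crop_{x0}.png",cv2.resize(c,None,fx=k,fy=k,interpolation=cv2.INTER_NEAREST))
E
```

```text
table z -0.0004678116778841235
remote 520 ((498.1352844238281, -234.426025390625), (122.23539733886719, 46.1968994140625), 27.131912231445312) zmed 0.01964292111823336 0.026216084704951428
trayfloor 885 ((492.9592590332031, 271.92877197265625), (213.0737762451172, 126.88729095458984), 3.4850428104400635) zmed 0.004377511679174695 0.017816556640315444
tab 44 ((411.4327392578125, 283.1636047363281), (15.841182708740234, 21.20414924621582), 1.3877243995666504) zmed 0.04518323320392331 0.04992235586843426
lip 33 ((571.1212158203125, 259.1562805175781), (52.22217559814453, 4.204305171966553), 81.87179565429688) zmed 0.07652856589298943 0.08095164643353474
hook 115 ((495.16925048828125, 285.89849853515625), (62.020042419433594, 173.2347869873047), 69.99683380126953) zmed 0.0497999176918309 0.08095164643353474
panel0.17 289 ((670.6265869140625, 60.2010498046875), (19.954858779907227, 259.7110290527344), 11.177774429321289) zmed 0.17967579132840583 0.18872826185661273
panel0.16 362 ((670.5692749023438, 60.378997802734375), (19.998445510864258, 260.0824279785156), 11.177774429321289) zmed 0.17866622354475648 0.18872826185661273
panel0.1 755 ((670.4192504882812, 60.349365234375), (20.304140090942383, 260.0824279785156), 11.177774429321289) zmed 0.15919914443727362 0.18872826185661273
0.18872826185661273 [0.1798 0.1837]
pan 855 [ 0.6353 -0.067   0.125 ] [0.709  0.1906 0.1866]
((670.9163208007812, 60.449668884277344), (27.71286964416504, 261.495361328125), 11.541520118713379)
[  0.1937  -0.9811 665.9793  62.6106] [0.1642 0.1841]
tray 473 [0.3991 0.1833 0.006 ] [0.5796 0.3173 0.0811]
((485.9591369628906, 244.99026489257812), (125.70237731933594, 178.19126892089844), 81.70812225341797)
```

View pics/crop_215.png

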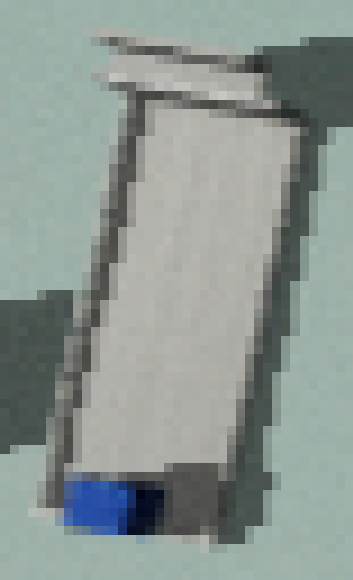

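View pics/crop_265.png

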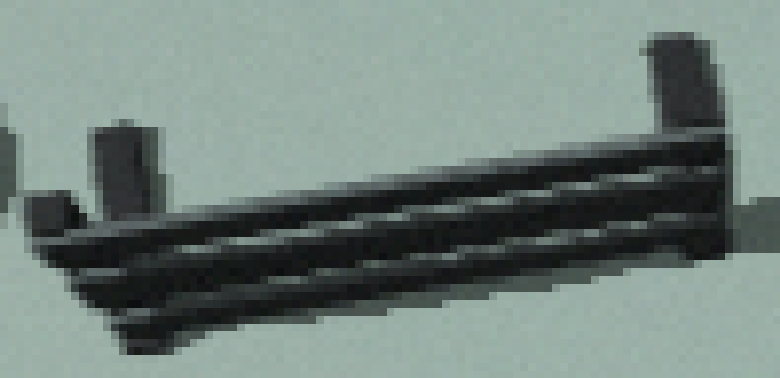

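```bash
python3 - <<'E'
from h import *
np.set_printoptions(precision=4,suppress=True)
s=.64
a=np.deg2rad(11.17)
for n,(x0,y0,x1,y1) in (("top",(265,200,420,275)),("scene",(370,305,500,410))):
    W=cloud(load("a",n)); Q=W[int(y0*s):int(y1*s),int(x0*s):int(x1*s)].reshape(-1,3)
    Q=Q[Q[:,2]>0.02]
    # fine yaw: fit lines on slat front
    ex=np.array([np.cos(a),np.sin(a)]);ey=np.array([-np.sin(a),np.cos(a)])
    for lo,hi in((.02,.044),(.07,.12),(.148,.177),(.177,.19)):
        q=Q[(Q[:,2]>lo)&(Q[:,2]<hi)]
        if len(q)<10: continue
        x=q[:,:2]@ex;y=q[:,:2]@ey
        mid=np.abs(y-(y.min()+y.max())/2)<.1
        print(n,lo,len(q),"x pct",np.percentile(x[mid],[1,5,25,50,75,95,99])*1000,"y",np.percentile(y,[0,.5,99.5,100])*1000, "slope",np.polyfit(y[mid],x[mid],1)[0])
        h,e=np.histogram(x[mid]*1000,bins=np.arange(645,700,1.)); print({int(e[i]):int(h[i]) for i in range(len(h)) if h[i]})
W=cloud(load("a","top"))
hsv=cv2.cvtColor(load("a","top")["pixels"],cv2.COLOR_BGR2HSV)
T=np.zeros(W.shape[:2],bool);T[int(285*s):int(385*s),int(215*s):int(275*s)]=1
Z=W[...,2]
P=W[T&(Z>0.07)]; print("lip",len(P),P.mean(0),np.median(P,0)); 
P=W[T&(Z>0.07)];print(cv2.fitLine((P[:,:2]*1000).astype(np.float32),cv2.DIST_HUBER,0,.01,.01).ravel())
P=W[T&(Z>0.0425)&(Z<.05)&(hsv[...,0]>100)&(hsv[...,1]>120)]; print("tab",P.mean(0))
E
```

```text
top 0.02 181 x pct [659.3905 660.1543 660.6383 661.0824 662.346  664.8455 665.9943] y [-200.8367 -200.6708   56.6544   58.1019] slope 0.0014886502993220038
{658: 1, 659: 5, 660: 55, 661: 37, 662: 14, 663: 9, 664: 9, 665: 4, 666: 2}
top 0.07 390 x pct [659.6091 660.0417 660.5459 660.9711 661.5625 665.1112 666.0444] y [-200.6394 -199.9267   56.3631   57.2016] slope 0.0001728684913340874
{659: 13, 660: 144, 661: 92, 662: 8, 663: 17, 664: 12, 665: 12, 666: 4}
top 0.148 231 x pct [659.8235 660.028  660.3581 660.7572 661.0062 661.529  663.6873] y [-200.2123 -199.4808   58.491    59.3723] slope 0.0009837970936383068
{659: 6, 660: 121, 661: 42, 662: 2, 665: 2}
top 0.177 228 x pct [659.9245 660.2866 661.2551 662.6668 664.1529 665.3059 665.8843] y [-200.709  -200.2548   58.5802   59.0027] slope -0.001526591067407822
{659: 3, 660: 22, 661: 22, 662: 22, 663: 25, 664: 25, 665: 13}
scene 0.02 669 x pct [436.8614 447.1051 471.4015 661.3196 665.0089 667.6115 669.1353] y [-198.1323 -197.2457   59.6657   60.5959] slope 0.3713014735930965
{657: 1, 658: 3, 659: 8, 660: 7, 661: 21, 662: 34, 663: 50, 664:
[... 299 characters left out ...]
 103, 667: 41, 668: 37, 669: 8, 670: 4, 671: 1}
scene 0.148 580 x pct [659.5776 661.0778 663.5767 664.8889 666.1658 667.9105 669.3803] y [-200.8372 -199.8677   59.4622   59.7656] slope 0.0011179848897347048
{656: 1, 658: 3, 659: 2, 660: 15, 661: 19, 662: 33, 663: 65, 664: 87, 665: 87, 666: 57, 667: 42, 668: 14, 669: 5, 670: 1, 671: 1}
scene 0.177 162 x pct [659.1248 660.7063 662.627  664.1239 665.6112 667.0196 667.5419] y [-201.3884 -199.876    59.1767   59.5117] slope -0.0026220335368193075
{659: 2, 660: 5, 661: 8, 662: 16, 663: 11, 664: 15, 665: 19, 666: 10, 667: 4, 670: 1}
lip 27 [0.5709 0.2593 0.0771] [0.5719 0.2592 0.0771]
[  0.1667   0.986  570.853  259.2036]
tab [0.4119 0.2819 0.0456]
```

```bash
cat >> h.py <<'E'
from scipy.spatial.transform import Rotation as Ro
PA=np.deg2rad(11.2); EX=np.array([np.cos(PA),np.sin(PA),0]);EY=np.array([-np.sin(PA),np.cos(PA),0])
G=EX*.6603+EY*(-.0706)+np.array([0,0,.12])
def pose():
    s=r.read_state(); q=s["orientation"]; R=Ro.from_quat([q[1],q[2],q[3],q[0]]).as_matrix()
    return s,np.array(s["position"]),R,np.degrees(np.arctan2(R[1,0],R[0,0]))
def to(p,phi=None):
    s,x,R,f=pose(); d=R.T@(np.array(p)-x)
    sp=0 if phi is None else -((phi-f+180)%360-180)
    print("dp mm",(d*1000).round(1),"spin",round(sp,1),"| at",(x*1000).round(1),"phi",round(f,2),"t",round(s["t"],2),"F",np.round(s["force"],1),"w",round(s["width"],3),"tilt z",R[:,2].round(3))
def grip(hx,hz,th,hy=0):
    "TCP world for heel (mm, groove frame) and front-up deg"
    a=np.deg2rad(th);c,s=np.cos(a),np.sin(a)
    gx=hx-151*c-12*s; gz=hz+151*s-12*c
    return G+EX*gx/1000+EY*hy/1000+np.array([0,0,gz/1000-.002])
E
python3 - <<'E'
from h import *
to([.4115,.2825,.10],-98.6); print(G)
E
```

```text
dp mm [-678.7 -482.1  135.9] spin 28.1 | at [ 183.3 -518.3  235.2] phi -70.53 t 0.1 F [ 0.  -0.1  0.2] w 1.003 tilt z [-0.     0.001 -1.   ]
[0.66143763 0.05899751 0.12      ]
```

>>> {"name": "play_rows", "arguments": {"dp": [[-0.033, -0.0234, 0], [-0.066, -0.0468, 0], [-0.099, -0.0702, 0], [-0.132, -0.0936, 0], [-0.165, -0.117, 0]], "spin": [0, 0, 0, 0, 0], "grip": -1}}

```text
t: 0.52
position: [0.2386, -0.322, 0.2353]
orientation: [-0.0, 0.816, -0.578, -0.0]
force: [0.4, 0.1, 0.1]
width: 0.999
```

>>> {"name": "play_rows", "arguments": {"dp": [[-0.033, -0.0234, 0], [-0.066, -0.0468, 0], [-0.099, -0.0702, 0], [-0.132, -0.0936, 0], [-0.165, -0.117, 0]], "spin": [0, 0, 0, 0, 0]}}

```text
t: 0.93
position: [0.2937, -0.1276, 0.2357]
orientation: [-0.0, 0.816, -0.578, 0.0]
force: [1.3, 0.2, -0.0]
width: 1.001
```

>>> {"name": "play_rows", "arguments": {"dp": [[-0.033, -0.0234, 0], [-0.066, -0.0468, 0], [-0.099, -0.0702, 0], [-0.132, -0.0936, 0], [-0.165, -0.117, 0]], "spin": [0, 0, 0, 0, 0]}}

```text
t: 1.35
position: [0.3492, 0.0674, 0.2358]
orientation: [-0.0, 0.817, -0.577, 0.0]
force: [-0.1, -0.9, -0.4]
width: 0.998
```

>>> {"name": "play_rows", "arguments": {"dp": [[-0.033, -0.0234, 0], [-0.066, -0.0468, 0.01], [-0.099, -0.0702, 0.03], [-0.132, -0.0936, 0.045], [-0.165, -0.117, 0.06]], "spin": [5, 11, 17, 23, 28]}}

```text
t: 1.77
position: [0.4006, 0.2482, 0.1799]
orientation: [-0.0, -0.65, 0.76, -0.0]
force: [1.8, -1.1, 1.0]
width: 1.002
```

```bash
python3 - <<'E'
from h import *
to([.4115,.2825,.10],-98.6)
E
```

```text
dp mm [-35.5  -5.5  79.9] spin -0.2 | at [400.6 248.2 179.9] phi -98.84 t 1.77 F [ 1.8 -1.1  1. ] w 1.002 tilt z [-0. -0. -1.]
```

>>> {"name": "play_rows", "arguments": {"dp": [[-0.018, -0.003, 0.03], [-0.033, -0.0055, 0.06], [-0.033, -0.0055, 0.07], [-0.033, -0.0055, 0.07]], "spin": [0, 0, 0, 0]}}

```text
t: 2.1
position: [0.4096, 0.2774, 0.1085]
orientation: [-0.003, -0.653, 0.757, 0.001]
force: [0.3, 0.1, -0.1]
width: 1.003
```

```bash
python3 - <<'E'
from h import *
to([.4115,.2825,.031],-98.6)
d=snap("b")
c=d["top"]["pixels"][150:270,90:240]; cv2.imwrite("pics/b_c.png",cv2.resize(c,None,fx=4.8,fy=4.8))
c=d["scene"]["pixels"][170:290,300:480]; cv2.imwrite("pics/b_s.png",cv2.resize(c,None,fx=4.4,fy=4.4))
E
```

```text
dp mm [-5.6 -1.5 77.5] spin 0.1 | at [409.6 277.4 108.5] phi -98.47 t 2.1 F [ 0.3  0.1 -0.1] w 1.003 tilt z [-0.005 -0.003 -1.   ]
```

View pics/b_s.png

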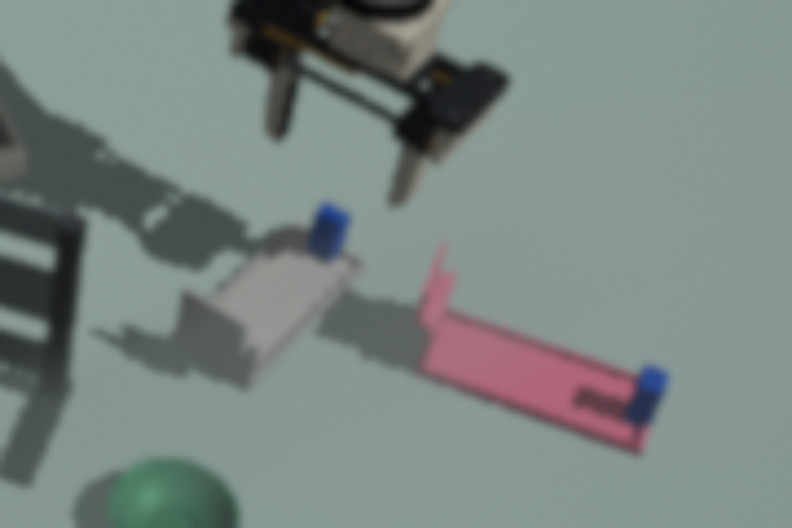

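```bash
python3 - <<'E'
from h import *
im=load("a","top");W=cloud(im);hsv=cv2.cvtColor(im["pixels"],cv2.COLOR_BGR2HSV)
m=(hsv[...,0]>160)&(hsv[...,1]>60); P=W[m]; P=P[np.abs(P[:,1]-.42)<.2]; print(P.min(0),P.max(0))
b=load("b","scene");W=cloud(b);hsv=cv2.cvtColor(b["pixels"],cv2.COLOR_BGR2HSV)
m=(hsv[...,0]>100)&(hsv[...,0]<130)&(hsv[...,1]>150); m[:,:365]=0;m[:,390:]=0;m[:210]=0;m[235:]=0
P=W[m]; P=P[(P[:,2]>.01)&(P[:,2]<.06)]; print(len(P),P.min(0),P.max(0),np.median(P,0)); T=P[P[:,2]>.043]; print(len(T),T.mean(0))
print(cv2.minAreaRect((P[:,:2]*1000).astype(np.float32)))
E
```

```text
[ 0.40128545  0.3669743  -0.00397642] [0.48387457 0.54362111 0.08026938]
17 [0.40300479 0.27826923 0.03722454] [0.42258776 0.29431536 0.04789341] [0.41642304 0.28553266 0.04461907]
11 [0.41626456 0.28582393 0.04584343]
((412.9153137207031, 284.1519470214844), (20.610891342163086, 13.68115234375), 21.677349090576172)
```

>>> {"name": "play_rows", "arguments": {"dp": [[-0.006, -0.001, 0.02], [-0.006, -0.001, 0.045], [-0.006, -0.001, 0.068], [-0.006, -0.001, 0.0775], [-0.006, -0.001, 0.0775]], "spin": [0, 0, 0, 0, 0], "grip": -0.2}}

```text
t: 2.62
position: [0.4128, 0.2831, 0.0333]
orientation: [-0.001, -0.652, 0.758, 0.0]
force: [-1.1, -0.1, 0.6]
width: 0.69
```

```bash
python3 - <<'E'
from h import *
to([.412,.283,.031],-98.6)
E
```

```text
dp mm [0.2 0.8 2.3] spin 0.0 | at [412.8 283.1  33.3] phi -98.58 t 2.62 F [-1.1 -0.1  0.6] w 0.69 tilt z [-0.001 -0.001 -1.   ]
```

Close at 25 N.

>>> {"name": "play_rows", "arguments": {"dp": [[0, 0, 0], [0, 0, 0], [0, 0, 0], [0, 0, 0], [0, 0, 0]], "spin": [0, 0, 0, 0, 0], "grip": 1, "force": 25}}

```text
t: 3.03
position: [0.4133, 0.2841, 0.0341]
orientation: [0.001, -0.653, 0.758, -0.0]
force: [0.3, -0.8, -0.1]
width: 0.333
```

>>> {"name": "play_rows", "arguments": {"dp": [[0, 0, 0], [0, 0, 0], [0, 0, 0]], "spin": [0, 0, 0]}}

```text
t: 3.28
position: [0.4131, 0.2839, 0.0337]
orientation: [0.0, -0.652, 0.758, -0.0]
force: [-0.7, -0.7, 5.2]
width: 0.238
```

```bash
python3 - <<'E'
from h import *
to([.412,.283,.031],-98.6)
E
```

```text
dp mm [1.  0.9 2.7] spin 0.1 | at [413.1 283.9  33.7] phi -98.55 t 3.28 F [-0.7 -0.7  5.2] w 0.238 tilt z [ 0.  0. -1.]
```

>>> {"name": "play_rows", "arguments": {"dp": [[0, -0.0025, -0.013], [0, -0.0085, -0.0257], [0, -0.014, -0.038], [0, -0.0213, -0.0495], [0, -0.0213, -0.0495]], "spin": [0, 0, 0, 0, 0], "grip": 1, "force": 10}}

```text
t: 3.7
position: [0.4357, 0.2812, 0.0846]
orientation: [0.002, -0.652, 0.758, -0.0]
force: [0.3, -1.0, 0.3]
width: 0.235
```

```bash
python3 - <<'E'
from h import *
to([.412,.283,.031],-98.6)
d=snap("c")
c=d["scene"]["pixels"][170:290,300:480]; cv2.imwrite("pics/c_s.png",cv2.resize(c,None,fx=4.4,fy=4.4))
E
```

```text
dp mm [ 1.8 23.9 53.5] spin 0.1 | at [435.7 281.2  84.6] phi -98.55 t 3.7 F [ 0.3 -1.   0.3] w 0.235 tilt z [ 0.003  0.002 -1.   ]
```

View pics/c_s.png

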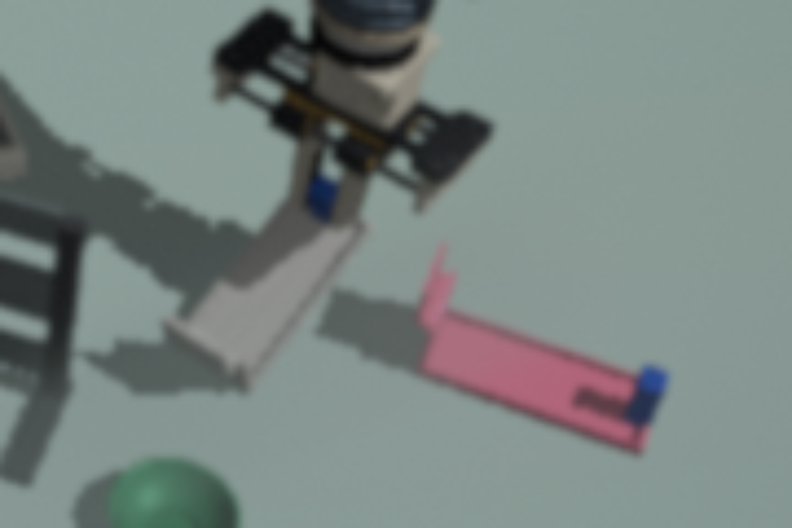

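>>> {"name": "play_rows", "arguments": {"dp": [[0, -0.008, -0.011], [0, -0.0168, -0.0212], [0, -0.027, -0.0305], [0, -0.037, -0.0392], [0, -0.042, -0.043]], "spin": [0, 0, 0, 0, 0]}}

```text
t: 4.22
position: [0.4759, 0.2744, 0.1257]
orientation: [-0.0, -0.653, 0.758, 0.0]
force: [-0.0, 0.3, -1.0]
width: 0.236
```

>>> {"name": "play_rows", "arguments": {"dp": [[0, 0, 0], [0, 0, 0], [0, 0, 0], [0, 0, 0]], "spin": [0, 0, 0, 0], "force": 60}}

```text
t: 4.55
position: [0.4747, 0.2744, 0.1251]
orientation: [-0.001, -0.653, 0.758, 0.0]
force: [0.1, -0.6, -2.3]
width: 0.231
```

```bash
cat >> h.py <<'E'
def tilt(im,p,phi,dbg=False):
    "tray floor plane: points in tray between 25 and 120 mm behind grip"
    W=cloud(im).reshape(-1,3); f=np.deg2rad(phi); tx=np.array([-np.sin(f),np.cos(f),0]); tx=tx if tx[0]>0 else -tx
    ty=np.array([-tx[1],tx[0],0]); d=W-p
    X,Y,Z=d@tx,d@ty,d[:,2]
    best=None
    m=(X>-.02)&(X<.15)&(np.abs(Y)<.024)&(Z<.02)&(W[:,2]>.003)
    P=np.c_[X,Y,Z][m]
    rng=np.random.default_rng(0)
    for _ in range(400):
        q=P[rng.choice(len(P),3,False)]; n=np.cross(q[1]-q[0],q[2]-q[0]); l=np.linalg.norm(n)
        if l<1e-9: continue
        n/=l; k=np.abs((P-q[0])@n)<.002
        if abs(n[1])<.2 and (best is None or k.sum()>best.sum()): best=k
    Q=P[best];c=Q.mean(0);n=np.linalg.svd(Q-c)[2][2]; n*=np.sign(n[2])
    # front up: plane falls with X -> n[0]>0
    print("tilt deg",round(np.degrees(np.arctan2(n[0],n[2])),2),"roll",round(np.degrees(np.arctan2(n[1],n[2])),2),"pts",len(Q),len(P),"grip dist to floor mm",round(float(-(c@n))*1000,1))
E
python3 - <<'E'
from h import *
to([.412,.283,.031],-98.6)
d=snap("d"); s,x,R,f=pose()
g=x-.002*R[:,2]
for n in d: tilt(d[n],g,f)
c=d["scene"]["pixels"][170:290,300:480]; cv2.imwrite("pics/d_s.png",cv2.resize(c,None,fx=4.4,fy=4.4))
E
```

```text
dp mm [ 0.7 63.2 94.2] spin 0.1 | at [474.7 274.4 125.1] phi -98.52 t 4.55 F [ 0.1 -0.6 -2.3] w 0.231 tilt z [-0.002 -0.001 -1.   ]
tilt deg 34.55 roll -4.61 pts 312 800 grip dist to floor mm 33.9
tilt deg 33.99 roll 1.36 pts 229 528 grip dist to floor mm 33.3
```

View pics/d_s.png

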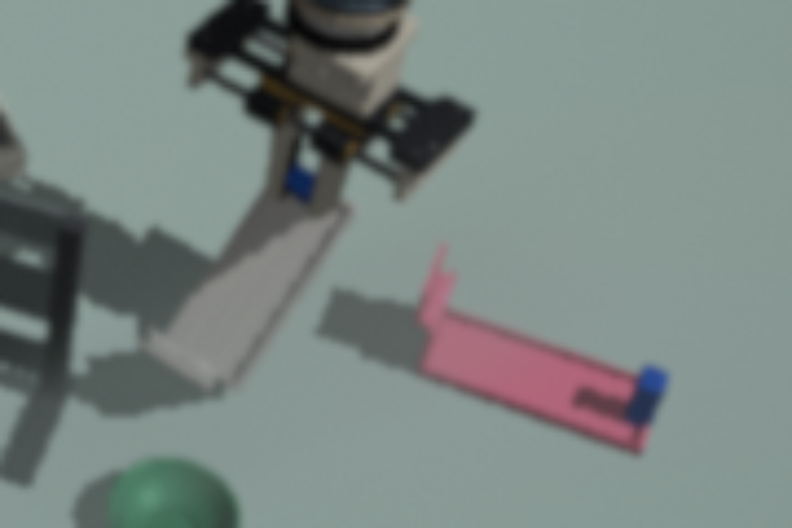

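>>> {"name": "play_rows", "arguments": {"dp": [[0, 0, -0.0025], [0, 0, -0.0025], [0, 0, -0.0025]], "spin": [0, 0, 0], "force": 6}}

```text
t: 4.9
position: [0.4755, 0.2747, 0.1288]
orientation: [0.0, -0.653, 0.758, 0.0]
force: [-2.5, 0.2, 3.2]
width: 0.237
```

```bash
cat > chk.py <<'E'
import sys
from h import *
def main(tag):
    d=snap(tag); s,x,R,f=pose(); g=x-.002*R[:,2]
    to(x)
    for n in d: tilt(d[n],g,f)
main(sys.argv[1])
E
python3 chk.py e
```

```text
dp mm [0. 0. 0.] spin 0 | at [475.5 274.6 128.8] phi -98.53 t 5.0 F [-3.4  0.9  4.7] w 0.235 tilt z [ 0.  0. -1.]
tilt deg 44.51 roll -5.84 pts 274 839 grip dist to floor mm 33.6
tilt deg 43.65 roll 0.0 pts 168 487 grip dist to floor mm 33.4
```

>>> {"name": "play_rows", "arguments": {"dp": [[0, 0, 0], [0, 0, 0], [0, 0, 0], [0, 0, -0.008], [0, 0.003, -0.025]], "spin": [0, 0, 0, 0, 0], "force": 60}}

```text
t: 5.42
position: [0.4722, 0.2744, 0.1523]
orientation: [-0.001, -0.652, 0.758, 0.0]
force: [0.2, 0.8, -2.4]
width: 0.236
```

>>> {"name": "play_rows", "arguments": {"dp": [[0, 0.005, -0.015], [0, 0.01, -0.03], [0, 0.015, -0.045], [0, 0.02, -0.06], [0, 0.02, -0.06]], "spin": [0, 0, 0, 0, 0]}}

```text
t: 5.83
position: [0.4535, 0.2785, 0.2162]
orientation: [0.002, -0.653, 0.758, -0.001]
force: [-0.1, 0.4, -0.9]
width: 0.232
```

```bash
sed -i 's/gx=hx-151\*c-12\*s; gz=hz+151\*s-12\*c/gx=hx-151*c-8.5*s; gz=hz+151*s-8.5*c/' h.py; python3 chk.py f; python3 - <<'E'
from h import *
to(grip(-80,-5,44),-78.8)
to(grip(-32,-8,44),-78.8)
E
```

```text
dp mm [0. 0. 0.] spin 0 | at [453.1 277.9 213.5] phi -98.52 t 5.93 F [-0.3 -0.  -2.8] w 0.231 tilt z [ 0.001  0.    -1.   ]
tilt deg 43.45 roll -1.85 pts 317 904 grip dist to floor mm 32.5
tilt deg 44.01 roll -0.56 pts 196 603 grip dist to floor mm 31.3
dp mm [251.3 -55.3   1.6] spin -19.7 | at [453.1 277.9 213.5] phi -98.52 t 5.93 F [-0.3 -0.  -2.8] w 0.231 tilt z [ 0.001  0.    -1.   ]
dp mm [ 235.1 -100.5    4.7] spin -19.7 | at [453.1 277.9 213.5] phi -98.52 t 5.93 F [-0.3 -0.  -2.8] w 0.231 tilt z [ 0.001  0.    -1.   ]
```

>>> {"name": "play_rows", "arguments": {"dp": [[0.01, 0, 0], [0.03, 0, 0], [0.055, 0, 0], [0.082, -0.002, 0], [0.11, -0.005, 0]], "spin": [0, 0, 0, 0, 0]}}

```text
t: 6.35
position: [0.4406, 0.1667, 0.2122]
orientation: [-0.001, -0.653, 0.758, 0.0]
force: [0.8, 0.0, -2.1]
width: 0.229
```

>>> {"name": "play_rows", "arguments": {"dp": [[0.028, -0.008, 0], [0.056, -0.016, 0], [0.084, -0.024, 0], [0.112, -0.034, 0], [0.132, -0.044, 0]], "spin": [-2, -6, -10, -15, -18]}}

```text
t: 6.77
position: [0.4646, 0.0286, 0.2124]
orientation: [0.001, 0.764, -0.645, -0.001]
force: [0.4, 0.4, -1.7]
width: 0.232
```

```bash
python3 - <<'E'
from h import *
to(grip(-80,-5,44),-78.8)
E
```

```text
dp mm [ 8.3 -4.6  0.6] spin -1.5 | at [464.6  28.6 212.4] phi -80.32 t 6.77 F [ 0.4  0.4 -1.7] w 0.232 tilt z [-0.002 -0.    -1.   ]
```

>>> {"name": "play_rows", "arguments": {"dp": [[0.007, -0.003, 0], [0.007, -0.003, 0], [0.007, -0.003, 0]], "spin": [-1, -1.5, -1.5]}}

```text
t: 7.02
position: [0.469, 0.0244, 0.2125]
orientation: [0.0, 0.771, -0.637, -0.001]
force: [-0.0, 0.5, -2.6]
width: 0.232
```

```bash
python3 chk.py g; python3 - <<'E'
from h import *
np.set_printoptions(precision=1,suppress=True)
s,x,R,f=pose()
to(grip(-80,-5,44),-78.8)
# find lip & heel in panel frame from both views
for n in("scene","top"):
    im=load("g",n);W=cloud(im);hsv=cv2.cvtColor(im["pixels"],cv2.COLOR_BGR2HSV)
    d=W-G; P=np.stack([d@EX,d@EY,d[...,2]],-1)*1000
    m=(P[...,0]>-110)&(P[...,0]<-6)&(abs(P[...,1])<60)&(P[...,2]>-60)&(P[...,2]<60)
    Q=P[m]; i=np.argsort(-Q[:,0])[:15]; print(n,len(Q),"foremost",Q[i].mean(0)); print("y range",np.percentile(Q[:,1],[1,99]))
    k=Q[Q[:,0]>Q[:,0].max()-15]; print("lip y",np.percentile(k[:,1],[2,98]))
    print(cv2.minAreaRect(Q[:,:2].astype(np.float32)))
    c=im["pixels"][130:280,200:400] if n=="scene" else im["pixels"][120:260,130:290]; cv2.imwrite(f"pics/g_{n}c.png",cv2.resize(c,None,fx=4,fy=4,interpolation=cv2.INTER_CUBIC))
E
```

```text
dp mm [0. 0. 0.] spin 0 | at [469.   25.3 212.9] phi -79.05 t 7.12 F [-0.4 -0.3 -1.4] w 0.229 tilt z [-0.001  0.    -1.   ]
tilt deg 42.92 roll 3.27 pts 244 818 grip dist to floor mm 36.8
tilt deg -27.29 roll -3.31 pts 117 249 grip dist to floor mm 140.7
dp mm [ 4.3 -0.8  1.1] spin -0.3 | at [469.   25.3 212.9] phi -79.05 t 7.12 F [-0.4 -0.3 -1.4] w 0.229 tilt z [-0.  0. -1.]
scene 96 foremost [-49.3   4.2  13.2]
y range [-26.5  38.2]
lip y [-18.7  31. ]
((-73.9607162475586, 3.688152313232422), (65.7155990600586, 62.6643180847168), 82.78791809082031)
top 299 foremost [-50.6   1.9  12. ]
y range [-28.2  33.7]
lip y [-21.7  29.5]
((-70.52326202392578, 0.95574951171875), (66.11846160888672, 45.57202911376953), 81.62802124023438)
```

View pics/g_scenec.png

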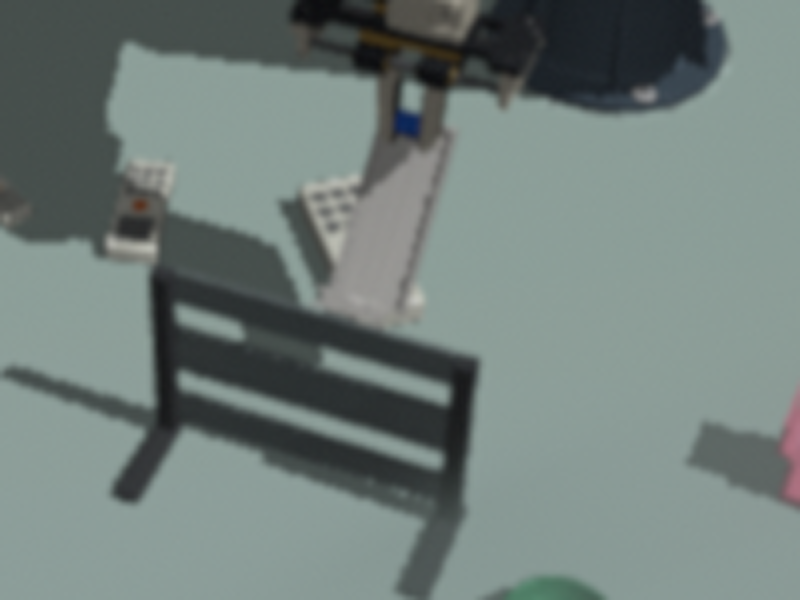

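View pics/g_topc.png

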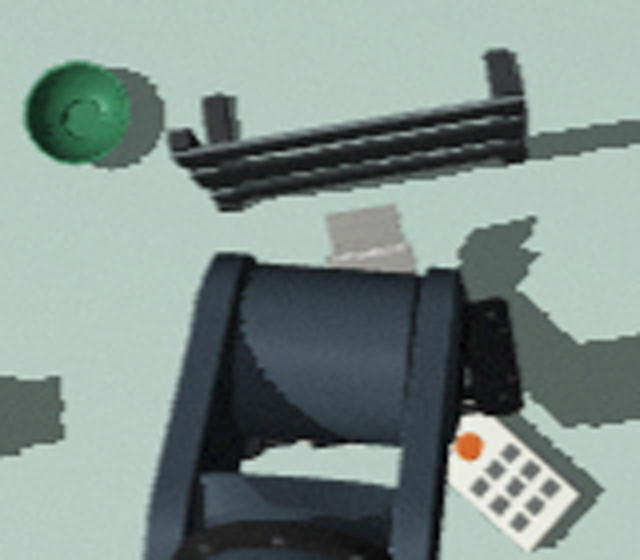

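```bash
python3 - <<'E'
from h import *
np.set_printoptions(precision=1,suppress=True)
for n in("scene","top"):
    im=load("g",n);W=cloud(im)
    d=W-G; P=np.stack([d@EX,d@EY,d[...,2]],-1)*1000
    m=(P[...,0]>-110)&(P[...,0]<-6)&(abs(P[...,1])<60)&(P[...,2]>-60)&(P[...,2]<60)
    Q=P[m]
    for b in range(-24,36,6):
        k=Q[(Q[:,1]>=b)&(Q[:,1]<b+6)]
        if len(k)>3:
            i=k[np.argsort(-k[:,0])[:3]].mean(0); print(n,b,i)
E
```

```text
scene -24 [-64.  -19.5   1.5]
scene -18 [-58.4 -16.3   6.3]
scene -12 [-48.6  -9.4  15.1]
scene -6 [-51.5  -3.7  10.1]
scene 0 [-58.    4.2   5.7]
scene 6 [-51.1   7.7  12. ]
scene 12 [-51.   15.5  12.1]
scene 18 [-60.2  21.5   3. ]
scene 24 [-56.7  27.    8.5]
scene 30 [-58.5  31.    3.8]
top -24 [-52.1 -21.1  11.6]
top -18 [-51.1 -14.3  12.4]
top -12 [-51.   -9.1  11.1]
top -6 [-52.2  -1.9  12.9]
top 0 [-52.1   4.2  12.1]
top 6 [-51.4   9.1  12.8]
top 12 [-52.5  16.2  14.1]
top 18 [-51.   22.3  12.1]
top 24 [-51.   27.5  11.2]
top 30 [-58.8  30.4   5.3]
```

```bash
python3 - <<'E'
from h import *
for h in ((-32,-7),(-21,3.5),(-12,11.5)): to(grip(*h,43.5,2),-78.8)
E
```

```text
dp mm [  2.1 -48.    4. ] spin -0.3 | at [469.   25.3 212.9] phi -79.05 t 7.12 F [-0.4 -0.3 -1.4] w 0.229 tilt z [-0.001  0.    -1.   ]
dp mm [  2.  -59.   -6.5] spin -0.3 | at [469.   25.3 212.9] phi -79.05 t 7.12 F [-0.4 -0.3 -1.4] w 0.229 tilt z [-0.001  0.    -1.   ]
dp mm [  2.  -68.  -14.5] spin -0.3 | at [469.   25.3 212.9] phi -79.05 t 7.12 F [-0.4 -0.3 -1.4] w 0.229 tilt z [-0.001  0.    -1.   ]
```

>>> {"name": "play_rows", "arguments": {"dp": [[0.001, -0.01, 0.002], [0.002, -0.024, 0.004], [0.002, -0.038, 0.004], [0.002, -0.047, 0.004], [0.002, -0.048, 0.004]], "spin": [-0.3, -0.3, -0.3, -0.3, -0.3]}}

```text
t: 7.53
position: [0.5184, 0.0328, 0.2091]
orientation: [-0.0, 0.773, -0.634, 0.0]
force: [-0.5, 0.2, -1.5]
width: 0.233
```

```bash
python3 chk.py i; python3 - <<'E'
from h import *
for h in ((-32,-7),(-21,3.5),(-12,11.5)): to(grip(*h,43.5,2),-78.8)
np.set_printoptions(precision=1,suppress=True)
for n in("scene","top"):
    im=load("i",n);W=cloud(im)
    d=W-G; P=np.stack([d@EX,d@EY,d[...,2]],-1)*1000
    m=(P[...,0]>-60)&(P[...,0]<-3)&(abs(P[...,1])<60)&(P[...,2]>-60)&(P[...,2]<60)&(P[...,2]-P[...,0]>-30)
    Q=P[m]
    for b in range(-24,36,6):
        k=Q[(Q[:,1]>=b)&(Q[:,1]<b+6)&(Q[:,2]>0)]
        if len(k)>3:
            i=k[np.argsort(-k[:,0])[:3]].mean(0); print(n,b,i)
    c=im["pixels"][130:280,200:400] if n=="scene" else im["pixels"][120:260,130:290]; cv2.imwrite(f"pics/i_{n}c.png",cv2.resize(c,None,fx=4,fy=4,interpolation=cv2.INTER_CUBIC))
E
```

```text
dp mm [0. 0. 0.] spin 0 | at [516.9  32.4 209. ] phi -78.69 t 7.63 F [-0.7 -0.5 -2.3] w 0.233 tilt z [-0.001 -0.    -1.   ]
tilt deg 44.71 roll 6.5 pts 237 812 grip dist to floor mm 31.4
tilt deg -47.33 roll -0.16 pts 84 194 grip dist to floor mm 160.6
dp mm [0.  0.5 0.3] spin 0.1 | at [516.9  32.4 209. ] phi -78.69 t 7.63 F [-0.7 -0.5 -2.3] w 0.233 tilt z [-0.001 -0.    -1.   ]
dp mm [  0.  -10.5 -10.3] spin 0.1 | at [516.9  32.4 209. ] phi -78.69 t 7.63 F [-0.7 -0.5 -2.3] w 0.233 tilt z [-0.001 -0.    -1.   ]
dp mm [  0.  -19.5 -18.3] spin 0.1 | at [516.9  32.4 209. ] phi -78.69 t 7.63 F [-0.7 -0.5 -2.3] w 0.233 tilt z [-0.001 -0.    -1.   ]
top -24 [ -4.5 -21.4   9.1]
top -18 [ -6.2 -14.8   7.8]
top -12 [-5.2 -8.9  7.9]
top -6 [-4.4 -2.9  8.4]
top 0 [-4.1  2.4  6.5]
top 6 [-5.1  8.7  6.5]
top 12 [-5.2 14.4 10.7]
top 18 [-4.6 20.7  8.4]
top 24 [-4.8 28.2  6. ]
```

View pics/i_scenec.png

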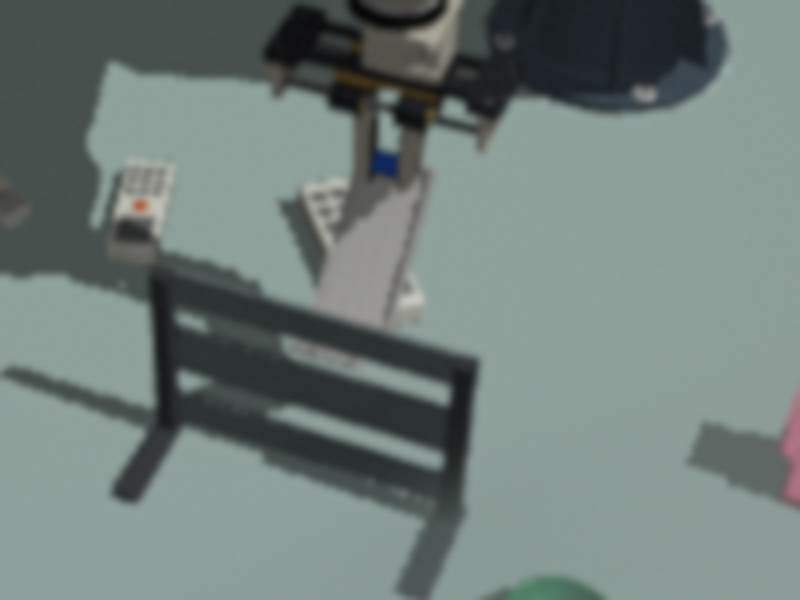

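View pics/i_topc.png

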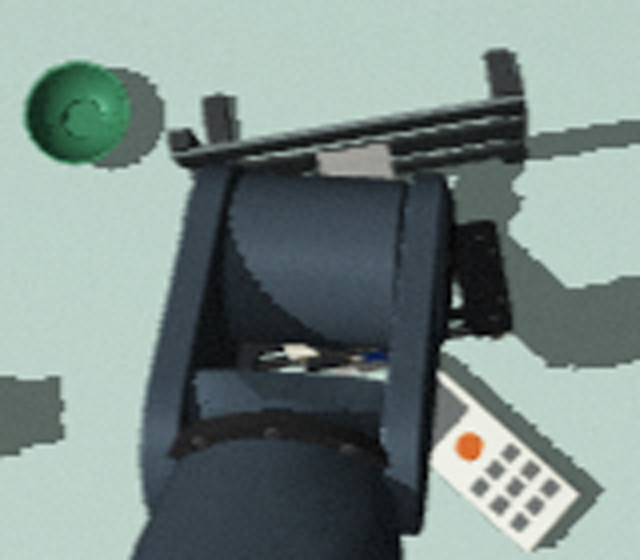

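>>> {"name": "play_rows", "arguments": {"dp": [[0, -0.003, -0.003], [0, -0.007, -0.007], [0, -0.0105, -0.01], [0, -0.0105, -0.01]], "spin": [0, 0, 0, 0]}}

```text
t: 7.97
position: [0.5282, 0.0342, 0.2204]
orientation: [-0.001, 0.773, -0.634, 0.001]
force: [0.1, 0.3, -1.1]
width: 0.233
```

>>> {"name": "play_rows", "arguments": {"dp": [[0, -0.003, -0.003], [0, -0.006, -0.006], [0, -0.009, -0.008], [0, -0.009, -0.008]], "spin": [0, 0, 0, 0]}}

```text
t: 8.3
position: [0.5369, 0.036, 0.2279]
orientation: [-0.0, 0.773, -0.634, 0.0]
force: [0.2, 0.2, -2.0]
width: 0.234
```

```bash
python3 chk.py j; python3 - <<'E'
from h import *
s,x,R,f=pose(); d=(x-grip(-12,11.5,43.5))*1000; print("err ex,ey,z",d@EX,d@EY,d[2])
im=load("j","scene")
c=im["pixels"][170:270,220:340]; cv2.imwrite(f"pics/j_c.png",cv2.resize(c,None,fx=6,fy=6,interpolation=cv2.INTER_CUBIC))
E
```

```text
dp mm [0. 0. 0.] spin 0 | at [536.2  35.9 227.3] phi -78.73 t 8.4 F [-0.7  1.  -2.8] w 0.231 tilt z [-0. -0. -1.]
tilt deg 89.86 roll 5.95 pts 292 1142 grip dist to floor mm -131.3
tilt deg 67.41 roll 0.87 pts 40 72 grip dist to floor mm -101.2
err ex,ey,z 0.06208742851519828 1.664934579816251 0.05862196805661579
```

View pics/j_c.png

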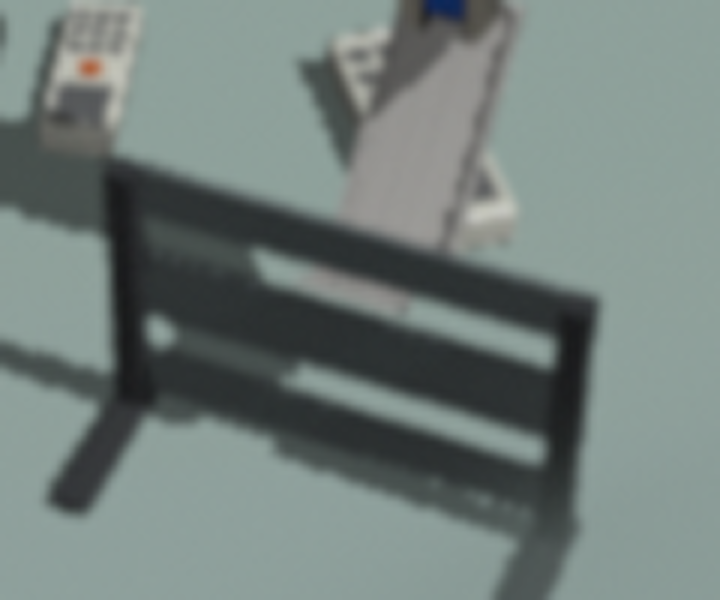

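```bash
python3 - <<'E'
from h import *
s,x,R,f=pose()
for th,k in ((43.5,11),(39,10.5),(35,10),(31,9),(27,8),(23,7),(19,6),(15,5),(11,4),(7.5,3),(4,2.2),(0,1.5),(-2,1.5)):
    a=np.deg2rad(th); p=grip(-k*np.cos(a),k*np.sin(a)+.5,th,1.7); print(th,(R.T@(p-x)*1000).round(1))
E
```

```text
43.5 [-0.  -4.   3.5]
39 [-0.   3.5 13.8]
35 [-0.   9.4 23.5]
31 [-0.1 14.2 33.7]
27 [-0.1 18.2 44.2]
23 [-0.1 21.4 54.9]
19 [-0.1 23.9 65.8]
15 [-0.1 25.6 76.7]
11 [-0.1 26.4 87.6]
7.5 [-0.1 26.5 97.2]
4 [-1.000e-01  2.610e+01  1.066e+02]
0 [-1.000e-01  2.520e+01  1.173e+02]
-2 [-1.000e-01  2.480e+01  1.227e+02]
```

>>> {"name": "play_rows", "arguments": {"dp": [[0, -0.002, 0.0015], [0, -0.004, 0.0035], [0, -0.004, 0.0035]], "spin": [0, 0, 0]}}

```text
t: 8.65
position: [0.5395, 0.0366, 0.2237]
orientation: [0.001, 0.773, -0.634, -0.001]
force: [-6.2, -0.9, 5.5]
width: 0.236
```

>>> {"name": "play_rows", "arguments": {"dp": [[0, 0, 0], [0, 0, 0], [0, 0, 0]], "spin": [0, 0, 0], "force": 6}}

```text
t: 8.9
position: [0.5396, 0.0366, 0.2237]
orientation: [0.001, 0.773, -0.634, -0.001]
force: [-5.8, -0.8, 2.6]
width: 0.238
```

>>> {"name": "play_rows", "arguments": {"dp": [[0, 0.0035, 0.005], [0, 0.0075, 0.0103], [0, 0.0105, 0.015], [0, 0.0134, 0.02], [0, 0.0134, 0.02]], "spin": [0, 0, 0, 0, 0]}}

```text
t: 9.32
position: [0.526, 0.034, 0.2026]
orientation: [0.001, 0.773, -0.634, -0.001]
force: [-0.9, 0.3, -0.6]
width: 0.236
```

```bash
python3 chk.py k; python3 - <<'E'
from h import *
im=load("k","scene")
c=im["pixels"][150:270,220:350]; cv2.imwrite(f"pics/k_c.png",cv2.resize(c,None,fx=6,fy=5,interpolation=cv2.INTER_CUBIC))
E
```

```text
dp mm [0. 0. 0.] spin 0 | at [526.7  34.  203.6] phi -78.74 t 9.42 F [-2.3  0.3 -0.2] w 0.232 tilt z [-0.001  0.    -1.   ]
tilt deg 89.83 roll 86.96 pts 236 1070 grip dist to floor mm -141.6
tilt deg -86.94 roll 23.9 pts 91 169 grip dist to floor mm 140.1
```

View pics/k_c.png

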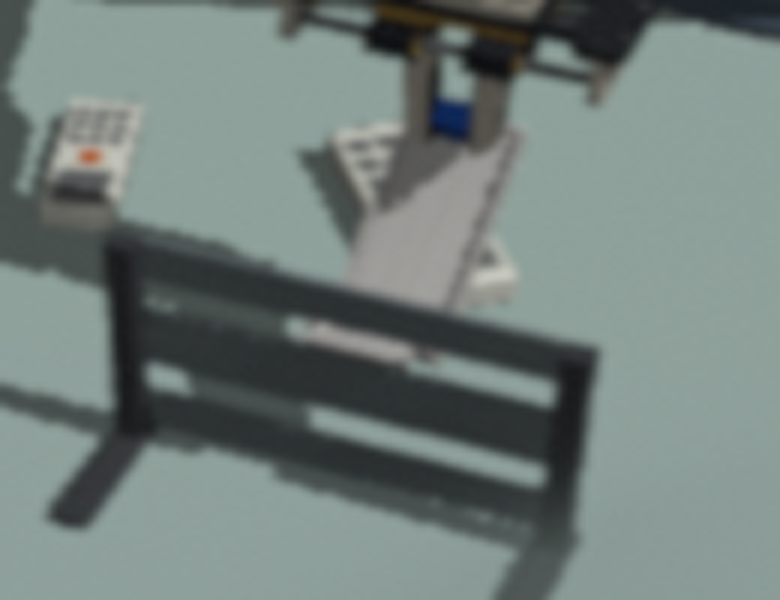

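```bash
sed -i 's/m=(X>-.02)&(X<.15)&(np.abs(Y)<.024)&(Z<.02)&(W\[:,2\]>.003)/m=(X>.0)\&(X<.13)\&(np.abs(Y)<.027)\&(Z<.0)\&(W[:,2]>zmin)/; s/def tilt(im,p,phi,dbg=False)/def tilt(im,p,phi,zmin=.06)/' h.py; python3 - <<'E'
from h import *
s,x,R,f=pose();g=x-.002*R[:,2]
for n in("scene",): tilt(load("k",n),g,f)
for th,k in ((38,10.5),(35,10),(31,9)):
    a=np.deg2rad(th); d=(x-grip(-k*np.cos(a),k*np.sin(a),th))*1000; print(th,d@EX,d[2])
E
```

```text
tilt deg 38.06 roll 3.11 pts 213 522 grip dist to floor mm 32.5
38 -4.528484525687391 -7.174353651428378
35 -0.26646493392945036 0.1738693319463247
31 4.4992479756323664 10.436713278367593
```

>>> {"name": "play_rows", "arguments": {"dp": [[0, 0, 0], [0, 0, 0], [0, 0, 0], [0, -0.001, -0.003], [0, -0.003, -0.006]], "spin": [0, 0, 0, 0, 0], "force": 60}}

```text
t: 9.83
position: [0.5303, 0.0347, 0.2102]
orientation: [-0.0, 0.773, -0.634, 0.0]
force: [1.4, 0.3, -2.2]
width: 0.233
```

>>> {"name": "play_rows", "arguments": {"dp": [[0, -0.002, -0.003], [0, -0.004, -0.006], [0, -0.004, -0.006], [0, -0.004, -0.006]], "spin": [0, 0, 0, 0]}}

```text
t: 10.17
position: [0.5341, 0.0355, 0.2161]
orientation: [-0.0, 0.773, -0.634, 0.0]
force: [0.3, -0.1, -2.3]
width: 0.23
```

```bash
python3 - <<'E'
from h import *
d=snap("l")
s,x,R,f=pose();g=x-.002*R[:,2]; to(x)
for n in("scene",): tilt(d[n],g,f)
for th in (35,36.5,38,40): d_=(x-grip(0,0,th))*1000; print("heel",th,d_@EX,d_[2])
im=d["scene"]
c=im["pixels"][150:270,220:350]; cv2.imwrite(f"pics/l_c.png",cv2.resize(c,None,fx=6,fy=5,interpolation=cv2.INTER_CUBIC))
E
```

```text
dp mm [0. 0. 0.] spin 0 | at [533.7  35.4 215.8] phi -78.73 t 10.27 F [ 1.   0.1 -1.7] w 0.228 tilt z [-0.  0. -1.]
tilt deg 38.22 roll 4.38 pts 222 560 grip dist to floor mm 29.8
heel 35 -1.2801566904878916 18.130941105580114
heel 36.5 -3.409135446523289 14.792733133925484
heel 38 -5.624768752226403 11.51139924961439
heel 40 -8.711109493808191 7.228639321975539
```

View pics/l_c.png

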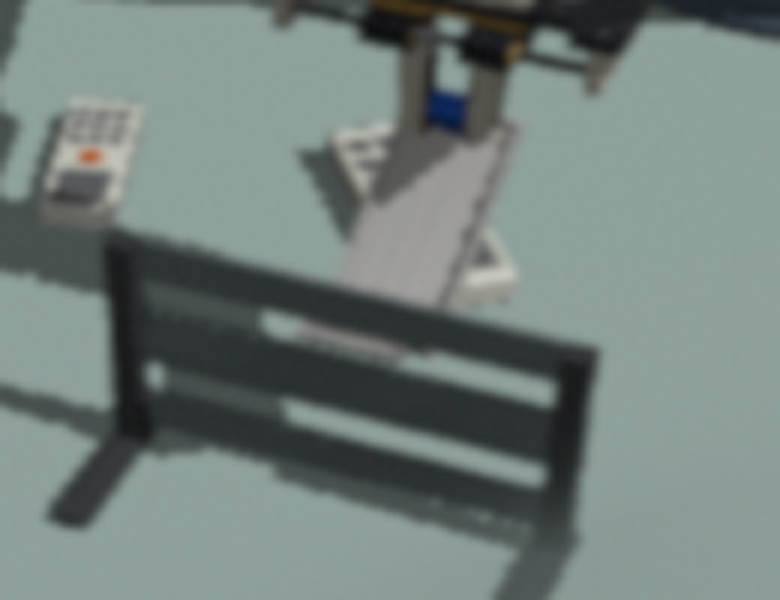

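```bash
cat >> h.py <<'E'
def lip(im,lo=6):
    W=cloud(im); d=W-G; P=np.stack([d@EX,d@EY,d[...,2]],-1)*1000
    m=(P[...,0]>lo)&(P[...,0]<60)&(abs(P[...,1])<45)&(P[...,2]>-15)&(P[...,2]<80)
    Q=P[m]; np.set_printoptions(precision=1,suppress=True)
    print("lip pts",len(Q),"y",np.percentile(Q[:,1],[2,98]))
    if len(Q)>6:
        # outer face line fit z vs x
        l=cv2.fitLine(Q[:,[0,2]].astype(np.float32),cv2.DIST_HUBER,0,.01,.01).ravel(); print("line",l,"deg from vertical",np.degrees(np.arctan2(l[0],l[1])))
        for b in range(-20,80,4):
            k=Q[(Q[:,2]>=b)&(Q[:,2]<b+4)]
            if len(k)>2: print("z",b,len(k),np.median(k,0))
E
python3 - <<'E'
from h import *
lip(load("l","scene"))
lip(load("k","scene"))
E
```

```text
lip pts 126 y [-37.2  42.6]
line [ 0.   1.   7.6 25.6] deg from vertical 0.37169635
z -16 7 [  6.9  -7.2 -12.4]
z -12 9 [  6.6   2.7 -10.2]
z -8 6 [ 6.6  6.1 -5.9]
z -4 6 [ 6.7 -9.1 -2.1]
z 0 3 [ 6.4 25.3  1. ]
z 12 4 [ 8.7 -5.3 13.7]
z 16 4 [12.6  4.4 18.5]
z 24 7 [17.6 12.7 27.2]
z 28 6 [ 6.4 22.7 29. ]
z 32 14 [21.7 10.8 33.4]
z 36 18 [23.4 -0.9 36.9]
z 40 8 [ 8.9  6.4 41.3]
z 44 5 [  6.8 -10.8  45.9]
z 48 8 [ 7.  -0.4 50.2]
z 52 6 [ 6.4 20.2 53.7]
z 56 8 [ 7.1 12.5 59.2]
z 60 5 [  7.7 -11.4  62.1]
lip pts 110 y [-37.7  40.9]
line [ 0.  -1.   7.5 27.3] deg from vertical 179.61098
z -16 3 [  6.3  22.6 -13.6]
z -12 6 [ 7.3 16.2 -9.9]
z -8 4 [ 6.6 24.1 -5.2]
z -4 8 [ 6.3 17.1 -1. ]
z 0 5 [ 7.2 -7.6  0.9]
z 8 3 [  7.4 -10.7   9.6]
z 16 7 [13.2 11.1 18.9]
z 20 13 [14.8  4.2 22.4]
z 24 10 [15.8  2.3 25.9]
z 28 5 [ 7.3 21.4 31.4]
z 32 6 [ 6.7  3.3 34. ]
z 36 5 [  6.6 -24.6  37.6]
z 40 9 [ 7.1 14.2 42.5]
z 44 3 [ 6.6 27.  46. ]
z 48 3 [ 6.5 23.7 50.4]
z 52 9 [ 6.8 -5.4 54. ]
z 56 6 [  6.8 -10.   57.8]
z 60 4 [ 6.9 28.3 61.5]
```

>>> {"name": "play_rows", "arguments": {"dp": [[0, 0, 0.003], [0, 0, 0.006], [0, 0, 0.009], [0, 0, 0.009]], "spin": [0, 0, 0, 0]}}

```text
t: 10.6
position: [0.5335, 0.0354, 0.206]
orientation: [0.0, 0.773, -0.634, -0.0]
force: [0.9, 0.1, -2.1]
width: 0.228
```

>>> {"name": "play_rows", "arguments": {"dp": [[0, 0, 0], [0, 0, 0], [0, 0, 0]], "spin": [0, 0, 0], "force": 6}}

```text
t: 10.85
position: [0.5339, 0.0354, 0.207]
orientation: [-0.0, 0.773, -0.634, 0.0]
force: [0.5, 0.1, -1.5]
width: 0.236
```

```bash
python3 - <<'E'
from h import *
d=snap("m")
s,x,R,f=pose();g=x-.002*R[:,2]; to(x)
for n in("scene",): tilt(d[n],g,f)
for th in (32,35,36.5,38,40): d_=(x-grip(0,0,th))*1000; print("heel",th,d_@EX,d_[2])
lip(d["scene"],9)
E
```

```text
dp mm [0. 0. 0.] spin 0 | at [533.9  35.4 207. ] phi -78.73 t 10.95 F [ 0.9  0.1 -2.1] w 0.237 tilt z [ 0. -0. -1.]
tilt deg 36.27 roll 1.36 pts 210 543 grip dist to floor mm 34.7
heel 32 2.860069438734634 16.210702463301836
heel 35 -1.1321484302463383 9.372853032634604
heel 36.5 -3.2611271862817355 6.034645060979976
heel 38 -5.47676049198485 2.7533111766688823
heel 40 -8.56310123356664 -1.5294487509699695
lip pts 42 y [-22.  30.]
line [ 0.5  0.9 18.8 19.2] deg from vertical 31.768612
z 8 5 [11.7  7.6  8.7]
z 12 5 [16.1  2.6 14.7]
z 20 7 [19.5  9.4 22.6]
z 24 15 [23.2  7.1 26.3]
z 28 5 [ 24.4 -11.5  28.8]
```

```bash
python3 - <<'E'
from h import *
s,x,R,f=pose()
for th,k in ((35,6),(31,6),(27,5.5),(23,5),(19,4.5),(15,3.8),(11,3),(7.5,2.5),(4,2),(0,1.7),(-2,1.7)):
    a=np.deg2rad(th); p=grip(-k*np.cos(a),k*np.sin(a)+.5,th,1.7); print(th,(R.T@(p-x)*1000).round(1))
E
```

```text
35 [-0.1  3.8  5.4]
31 [-0.1  9.3 14.9]
27 [-0.1 13.6 25. ]
23 [-0.1 17.2 35.4]
19 [-0.1 20.1 45.9]
15 [-0.1 22.  56.7]
11 [-0.1 23.1 67.5]
7.5 [-0.1 23.6 76.9]
4 [-0.1 23.5 86.3]
0 [-0.1 23.  97. ]
-2 [-1.000e-01  2.260e+01  1.023e+02]
```

>>> {"name": "play_rows", "arguments": {"dp": [[0, 0.002, 0.003], [0, 0.0038, 0.0054], [0, 0.0065, 0.01], [0, 0.0093, 0.0149], [0, 0.0093, 0.0149]], "spin": [0, 0, 0, 0, 0]}}

```text
t: 11.37
position: [0.5237, 0.0335, 0.1908]
orientation: [0.001, 0.773, -0.634, -0.001]
force: [0.2, -0.0, -1.1]
width: 0.237
```

```bash
python3 - <<'E'
from h import *
d=snap("n")
s,x,R,f=pose();g=x-.002*R[:,2]; to(x)
for n in("scene",): tilt(d[n],g,f)
for th in (29,31,33,35): d_=(x-grip(0,0,th))*1000; print("heel",th,d_@EX,d_[2])
lip(d["scene"],9)
E
```

```text
dp mm [0. 0. 0.] spin 0 | at [524.3  33.6 191.7] phi -78.74 t 11.47 F [ 1.2  0.6 -1.9] w 0.236 tilt z [-0.001 -0.    -1.   ]
tilt deg 29.93 roll -0.57 pts 195 480 grip dist to floor mm 34.5
heel 29 -3.2542019292861677 7.8818097584179565
heel 31 -5.632573436674385 3.1689676494797983
heel 33 -8.173971922042103 -1.457999554802969
heel 35 -10.875301082807225 -5.993454607621517
lip pts 54 y [-23.9  31.4]
line [ 0.3  0.9 16.  22. ] deg from vertical 20.361032
z 8 4 [10.7 10.5 10.5]
z 12 7 [12.6 -9.6 14. ]
z 20 10 [16.7  7.6 21.4]
z 24 19 [17.1  3.8 26.7]
z 28 9 [19.7  3.2 29.6]
```

>>> {"name": "play_rows", "arguments": {"dp": [[0, 0.0022, 0.005], [0, 0.0043, 0.01], [0, 0.0063, 0.0153], [0, 0.0079, 0.0205], [0, 0.0079, 0.0205]], "spin": [0, 0, 0, 0, 0]}}

```text
t: 11.88
position: [0.5162, 0.032, 0.1703]
orientation: [0.001, 0.773, -0.634, -0.001]
force: [-0.7, -0.0, -2.1]
width: 0.236
```

```bash
cat > st.py <<'E'
import sys
from h import *
d=snap(sys.argv[1]); t0=float(sys.argv[2])
s,x,R,f=pose();g=x-.002*R[:,2]; to(x)
tilt(d["scene"],g,f)
for th in (t0-2,t0,t0+2): d_=(x-grip(0,0,th))*1000; print("heel",th,round(d_@EX,1),round(d_[2],1))
lip(d["scene"],9)
E
python3 st.py o 23
```

```text
dp mm [0. 0. 0.] spin 0 | at [516.7  32.  171.2] phi -78.73 t 11.98 F [ 0.6 -0.3 -1.9] w 0.232 tilt z [-0.001 -0.    -1.   ]
tilt deg 22.27 roll -1.17 pts 204 441 grip dist to floor mm 34.8
heel 21.0 -3.2 7.0
heel 23.0 -4.9 2.0
heel 25.0 -6.8 -2.9
lip pts 65 y [-22.5  30.1]
line [ 0.3  1.  13.6 22. ] deg from vertical 16.380547
z 8 4 [ 9.8  6.8 10.4]
z 12 9 [10.5 -0.2 13.1]
z 16 8 [13.   9.6 17.7]
z 20 9 [13.7  7.4 21.8]
z 24 14 [15.2  0.1 26. ]
z 28 15 [15.5  5.9 29.6]
z 32 3 [18.3 16.4 32.4]
```

>>> {"name": "play_rows", "arguments": {"dp": [[0, 0.0016, 0.005], [0, 0.0029, 0.0105], [0, 0.004, 0.016], [0, 0.0048, 0.0213], [0, 0.0048, 0.0213]], "spin": [0, 0, 0, 0, 0]}}

```text
t: 12.4
position: [0.5116, 0.0311, 0.149]
orientation: [0.001, 0.773, -0.634, -0.001]
force: [0.1, -0.3, -0.5]
width: 0.235
```

```bash
python3 st.py p 15
```

```text
dp mm [0. 0. 0.] spin 0 | at [512.   31.1 149.9] phi -78.73 t 12.5 F [-0.1  0.3 -0.7] w 0.235 tilt z [-0.001 -0.    -1.   ]
tilt deg 14.15 roll -0.09 pts 177 387 grip dist to floor mm 36.3
heel 13.0 -3.0 6.2
heel 15.0 -3.9 1.0
heel 17.0 -5.1 -4.2
lip pts 68 y [-22.4  29.6]
line [ 0.1  1.  10.8 20.9] deg from vertical 7.537978
z 8 4 [ 9.3 -0.1 10.4]
z 12 6 [ 9.7  1.6 14.5]
z 16 11 [10.3  6.5 18.4]
z 20 11 [10.6 10.3 22.1]
z 24 8 [12.4  2.5 27.3]
z 28 18 [12.2  8.5 30.2]
z 32 7 [12.4 -9.1 32.7]
```

>>> {"name": "play_rows", "arguments": {"dp": [[0, 0.0003, 0.005], [0, 0.0004, 0.0108], [0, 0.0005, 0.0155], [0, 0.0006, 0.0202], [0, 0.0006, 0.0202]], "spin": [0, 0, 0, 0, 0]}}

```text
t: 12.92
position: [0.5112, 0.031, 0.1289]
orientation: [0.0, 0.773, -0.634, -0.001]
force: [-0.4, -0.1, -0.8]
width: 0.237
```

```bash
python3 st.py q 7.5; python3 - <<'E'
from h import *
im=load("q","scene")
c=im["pixels"][150:270,220:350]; cv2.imwrite(f"pics/q_c.png",cv2.resize(c,None,fx=6,fy=5,interpolation=cv2.INTER_CUBIC))
E
```

```text
dp mm [0. 0. 0.] spin 0 | at [511.4  31.  129.7] phi -78.73 t 13.02 F [ 0.5 -0.6 -1.2] w 0.237 tilt z [-0.001  0.    -1.   ]
tilt deg 5.71 roll -1.71 pts 142 345 grip dist to floor mm 36.3
heel 5.5 -1.5 5.7
heel 7.5 -1.8 0.4
heel 9.5 -2.3 -4.9
lip pts 71 y [-22.4  29.8]
line [ 0.1  1.  10.4 20.8] deg from vertical 4.104982
z 4 3 [9.2 7.  6. ]
z 8 8 [ 9.6  3.5 11.4]
z 12 9 [ 9.8  3.3 14.1]
z 16 6 [10.1 -5.  17. ]
z 20 12 [10.4 -1.7 21.5]
z 24 11 [10.1 12.8 25.8]
z 28 10 [11.8 -4.1 30.8]
z 32 7 [11.  -6.5 32.9]
```

View pics/q_c.png

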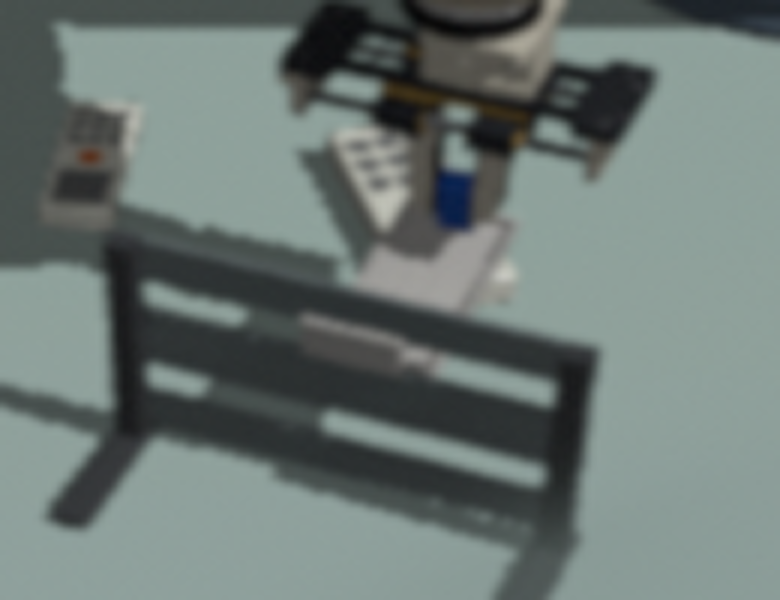

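>>> {"name": "play_rows", "arguments": {"dp": [[0, 0, 0.004], [0, 0, 0.008], [0, 0, 0.012], [0, 0, 0.016], [0, 0, 0.016]], "spin": [0, 0, 0, 0, 0]}}

```text
t: 13.43
position: [0.512, 0.0311, 0.1134]
orientation: [-0.0, 0.773, -0.634, 0.0]
force: [3.0, 0.4, -0.4]
width: 0.236
```

```bash
python3 st.py s 1
```

```text
dp mm [0. 0. 0.] spin 0 | at [511.8  31.  113.9] phi -78.73 t 13.53 F [ 2.2  0.4 -0.5] w 0.233 tilt z [ 0.  0. -1.]
tilt deg 1.2 roll -0.89 pts 126 295 grip dist to floor mm 36.0
heel -1.0 -1.4 7.0
heel 1.0 -1.1 1.8
heel 3.0 -0.9 -3.5
lip pts 42 y [-20.6  36.1]
line [ 0.   1.  10.  17.4] deg from vertical 0.9770902
z 0 6 [9.4 3.5 2.8]
z 4 7 [ 9.9 -2.9  5.9]
z 8 4 [10.   0.3 10. ]
z 16 3 [ 9.5  9.6 18.5]
z 20 6 [ 9.8 19.6 23.2]
z 24 5 [10.2  6.9 26.5]
z 28 4 [ 9.3 -0.5 29.5]
```

>>> {"name": "play_rows", "arguments": {"dp": [[0, -0.0008, 0], [0, -0.0015, 0], [0, -0.0015, 0.003], [0, -0.0015, 0.006], [0, -0.0015, 0.006]], "spin": [0, 0, 0, 0, 0]}}

```text
t: 13.95
position: [0.5134, 0.0313, 0.1077]
orientation: [-0.0, 0.773, -0.634, 0.0]
force: [1.3, -0.2, -0.4]
width: 0.235
```

```bash
python3 st.py u 0
```

```text
dp mm [0. 0. 0.] spin 0 | at [513.3  31.3 107.9] phi -78.73 t 14.05 F [ 1.9  0.2 -0. ] w 0.235 tilt z [ 0.  0. -1.]
tilt deg -1.9 roll 1.05 pts 115 254 grip dist to floor mm 36.4
heel -2.0 -0.1 3.7
heel 0.0 0.3 -1.6
heel 2.0 0.5 -6.8
lip pts 76 y [-24.6  29.6]
line [ 0.  -1.  10.4 17.1] deg from vertical 179.49649
z 0 7 [10.8 -3.1  2.6]
z 4 8 [10.4  5.4  5.5]
z 8 8 [11.5 -4.2 10.7]
z 12 10 [10.6 -6.3 14.4]
z 16 11 [10.   0.4 17.9]
z 20 7 [10.3  3.1 21.9]
z 24 7 [10.7  7.4 25.6]
z 28 7 [10.   3.6 28.6]
z 32 6 [ 9.7 18.  34. ]
```

>>> {"name": "play_rows", "arguments": {"dp": [[0, 0, 0], [0, 0, 0], [0, 0, 0], [0, 0, 0], [0, 0, 0]], "spin": [0, 0, 0, 0, 0], "grip": 0.2}}

```text
t: 14.47
position: [0.513, 0.0313, 0.108]
orientation: [0.0, 0.773, -0.634, -0.0]
force: [0.7, 0.1, -0.1]
width: 0.398
```

```bash
python3 st.py v 0; python3 - <<'E'
from h import *
im=load("v","scene")
c=im["pixels"][150:270,220:350]; cv2.imwrite(f"pics/v_c.png",cv2.resize(c,None,fx=6,fy=5,interpolation=cv2.INTER_CUBIC))
E
```

```text
dp mm [0. 0. 0.] spin 0 | at [513.1  31.3 108. ] phi -78.73 t 14.57 F [-0.6 -1.2 -0.2] w 0.398 tilt z [-0. -0. -1.]
tilt deg -1.91 roll 0.05 pts 115 256 grip dist to floor mm 37.8
heel -2.0 -0.3 3.8
heel 0.0 0.1 -1.5
heel 2.0 0.3 -6.8
lip pts 75 y [-24.8  29.8]
line [ 0.   1.  10.1  8.1] deg from vertical 1.134922
z 0 10 [ 9.8 -1.3  2.1]
z 4 6 [10.3 -5.8  6.3]
z 8 11 [10.2  0.5  9.4]
z 12 10 [10.9 10.2 14.2]
z 16 8 [11.1 -4.  17.8]
z 20 7 [10.7 -2.9 21.4]
z 24 11 [10.2 19.5 25.5]
z 28 5 [ 9.6 -6.9 29.9]
z 32 5 [11.7  6.4 34.5]
```

View pics/v_c.png

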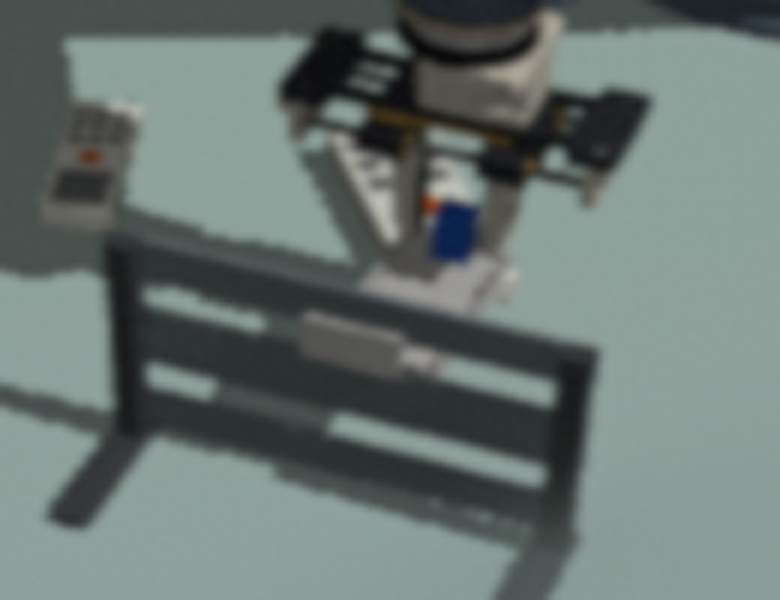

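>>> {"name": "play_rows", "arguments": {"dp": [[0, 0, -0.012], [0, 0, -0.032], [0, 0, -0.056], [0, 0, -0.08], [0, 0, -0.1]], "spin": [0, 0, 0, 0, 0]}}

```text
t: 14.98
position: [0.5132, 0.0313, 0.2096]
orientation: [-0.0, 0.773, -0.634, 0.0]
force: [0.3, -0.9, -0.4]
width: 0.4
```

```bash
python3 - <<'E'
from h import *
to([.498,-.2344,.10],-62.9)
im=load("a","top");W=cloud(im);s=.64
m=np.zeros(W.shape[:2],bool);m[int(290*s):int(335*s),int(518*s):int(575*s)]=1
m&=W[...,2]>.006; P=W[m]; print(cv2.minAreaRect((P[:,:2]*1000).astype(np.float32)),P[:,2].max())
E
```

```text
dp mm [257.6  67.  109.6] spin -15.8 | at [513.2  31.3 209.6] phi -78.73 t 14.98 F [ 0.3 -0.9 -0.4] w 0.4 tilt z [ 0.001 -0.    -1.   ]
((554.2830810546875, -375.4139099121094), (106.43682098388672, 51.918060302734375), 89.84439086914062) 0.01999346225964601
```

>>> {"name": "play_rows", "arguments": {"dp": [[0.02, 0.005, 0], [0.055, 0.0143, 0], [0.093, 0.024, 0], [0.131, 0.034, 0.01], [0.17, 0.044, 0.02]], "spin": [0, 0, 0, 0, 0], "grip": -0.3}}

```text
t: 15.4
position: [0.503, -0.1457, 0.1883]
orientation: [-0.0, 0.773, -0.634, 0.001]
force: [0.6, -0.4, -0.8]
width: 0.644
```

>>> {"name": "play_rows", "arguments": {"dp": [[0.037, 0.01, 0.02], [0.067, 0.017, 0.04], [0.087, 0.023, 0.06], [0.087, 0.023, 0.075], [0.087, 0.023, 0.08]], "spin": [-4, -8, -12, -15.8, -15.8]}}

```text
t: 15.82
position: [0.4963, -0.2344, 0.1057]
orientation: [0.0, 0.853, -0.522, -0.002]
force: [0.4, -0.2, 0.4]
width: 0.649
```

```bash
python3 - <<'E'
from h import *
d=snap("w")
to([.498,-.2344,.0255],-62.9)
lip(d["scene"],8.5)
W=cloud(d["scene"]); dd=W-G;P=np.stack([dd@EX,dd@EY,dd[...,2]],-1)*1000
m=(P[...,0]>-140)&(P[...,0]<-20)&(abs(P[...,1]-4)<26)&(P[...,2]>-62)&(P[...,2]<-20)
for n in ("scene","top"):
    W=cloud(d[n]); dd=W-G;P=np.stack([dd@EX,dd@EY,dd[...,2]],-1)*1000
    m=(P[...,0]>-130)&(P[...,0]<-20)&(abs(P[...,1]-4)<26)&(P[...,2]>-62)&(P[...,2]<-30)
    Q=P[m]
    if len(Q)>20:
        A=np.c_[Q[:,:2],np.ones(len(Q))]; print(n,len(Q),"floor z=ax+by+c",np.linalg.lstsq(A,Q[:,2],rcond=None)[0], Q.mean(0))
    m=(P[...,0]>-180)&(P[...,0]<-12)&(abs(P[...,1]-4)<60)&(P[...,2]>-62)&(P[...,2]<10)
    print(n,cv2.minAreaRect(P[m][:,:2].astype(np.float32)))
for n in d:
    im=d[n]
    c=im["pixels"][130:280,200:400] if n=="scene" else im["pixels"][120:260,130:370]; cv2.imwrite(f"pics/w_{n}c.png",cv2.resize(c,None,fx=3.3 if n=="top" else 4,fy=3.3 if n=="top" else 4,interpolation=cv2.INTER_CUBIC))
E
```

```text
dp mm [ 1.4 -0.3 81.8] spin -0.2 | at [ 497.2 -233.4  107.3] phi -63.06 t 15.92 F [-0.4  0.2  0.5] w 0.648 tilt z [-0.002  0.001 -1.   ]
lip pts 100 y [-23.1  31. ]
line [ 0.  -1.  10.1 18.5] deg from vertical 179.17056
z 0 13 [10.2  7.6  2.2]
z 4 9 [11.2  7.4  6.2]
z 8 14 [10.1  5.4 10. ]
z 12 8 [11.3 16.5 13.8]
z 16 14 [10.1  5.  17.8]
z 20 7 [ 9.6 12.8 22.5]
z 24 7 [ 9.9  9.5 24.8]
z 28 14 [10.2  4.9 29.3]
z 32 7 [10.6  5.7 35.1]
z 44 3 [ 8.9  2.2 45.6]
scene 118 floor z=ax+by+c [  0.    0.  -42.7] [-104.     7.   -46.2]
scene ((-100.46563720703125, 3.936676025390625), (66.16058349609375, 137.4005889892578), 89.81942749023438)
top 567 floor z=ax+by+c [  0.   -0.  -41.5] [-75.4   3.9 -44.5]
top ((-86.52860260009766, 2.526620864868164), (149.05526733398438, 66.05400848388672), 0.07508661597967148)
```

View pics/w_scenec.png

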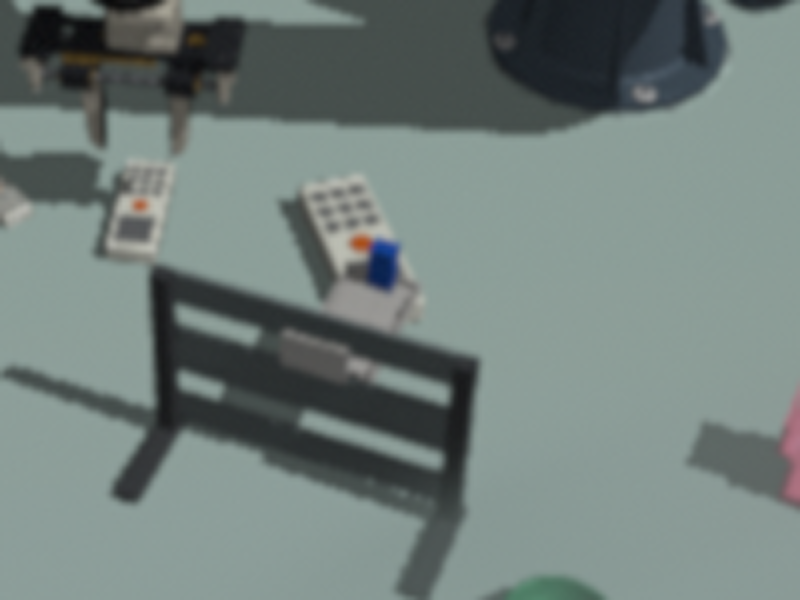

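View pics/w_topc.png

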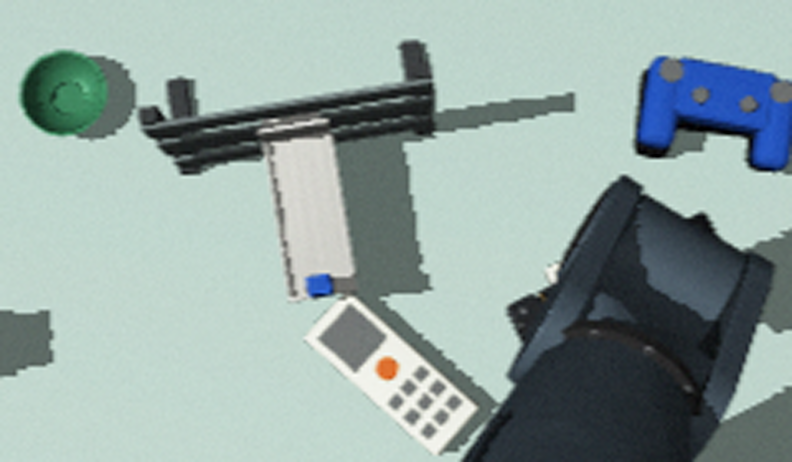

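>>> {"name": "play_rows", "arguments": {"dp": [[0.001, 0, 0.02], [0.001, 0, 0.045], [0.001, 0, 0.068], [0.001, 0, 0.0815], [0.001, 0, 0.0815]], "spin": [-0.2, -0.2, -0.2, -0.2, -0.2]}}

```text
t: 16.33
position: [0.4976, -0.2335, 0.0252]
orientation: [0.0, 0.854, -0.521, -0.001]
force: [-0.6, 0.1, -0.4]
width: 0.65
```

```bash
python3 - <<'E'
from h import *
to([.498,-.2344,.0245],-62.9)
E
```

```text
dp mm [1.  0.  0.7] spin 0.1 | at [ 497.6 -233.5   25.2] phi -62.78 t 16.33 F [-0.6  0.1 -0.4] w 0.65 tilt z [-0.002  0.001 -1.   ]
```

>>> {"name": "play_rows", "arguments": {"dp": [[0.0005, 0, 0], [0.0005, 0, 0], [0.0005, 0, 0], [0.0005, 0, 0], [0.0005, 0, 0]], "spin": [0, 0, 0, 0, 0], "grip": 1, "force": 30}}

```text
t: 16.75
position: [0.4992, -0.2354, 0.0281]
orientation: [-0.0, 0.854, -0.521, 0.001]
force: [0.7, 2.3, 8.1]
width: 0.489
```

>>> {"name": "play_rows", "arguments": {"dp": [[0, 0, 0], [0, 0, 0], [0, 0, -0.005], [0, 0, -0.012], [0, 0, -0.02]], "spin": [0, 0, 0, 0, 0]}}

```text
t: 17.17
position: [0.4983, -0.2352, 0.0473]
orientation: [0.0, 0.854, -0.521, -0.0]
force: [0.4, 0.5, -2.2]
width: 0.488
```

```bash
python3 - <<'E'
from h import *
d=snap("x")
to([.498,-.2344,.0245],-62.9)
im=d["scene"]
c=im["pixels"][110:230,170:300]; cv2.imwrite(f"pics/x_c.png",cv2.resize(c,None,fx=6,fy=5,interpolation=cv2.INTER_CUBIC))
E
```

```text
dp mm [-1.6  0.4 23.7] spin 0.2 | at [ 499.  -235.6   48.2] phi -62.73 t 17.27 F [ 0.6  0.6 -0.9] w 0.494 tilt z [ 0.002 -0.001 -1.   ]
```

View pics/x_c.png

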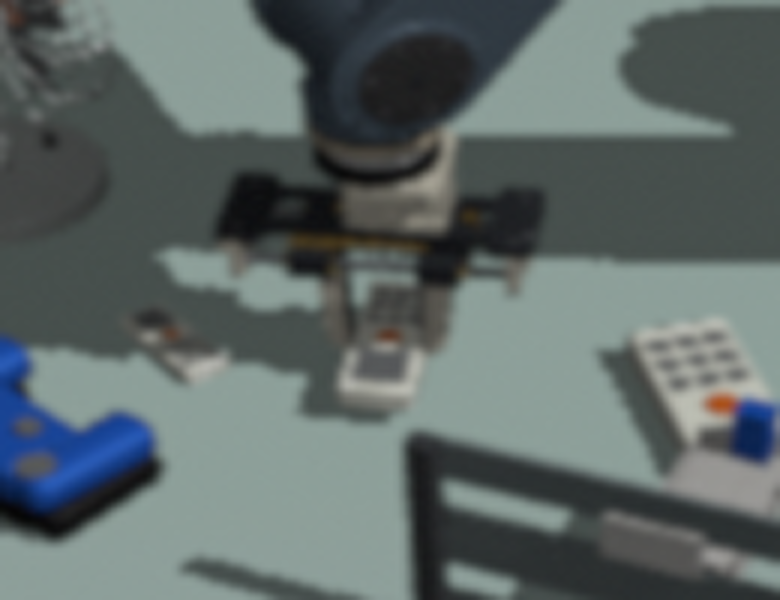

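>>> {"name": "play_rows", "arguments": {"dp": [[0, 0.003, -0.02], [0, 0.008, -0.05], [0, 0.013, -0.085], [0, 0.018, -0.12], [0, 0.02, -0.145]], "spin": [0, 0, 0, 0, 0]}}

```text
t: 17.68
position: [0.4804, -0.2448, 0.1945]
orientation: [0.0, 0.854, -0.521, 0.001]
force: [-0.6, -1.0, -0.0]
width: 0.493
```

>>> {"name": "play_rows", "arguments": {"dp": [[0, 0, 0], [0, 0, 0]], "spin": [0, 0]}}

```text
t: 17.85
position: [0.4808, -0.2446, 0.1925]
orientation: [0.0, 0.854, -0.521, 0.001]
force: [-0.9, -0.4, -0.6]
width: 0.491
```

```bash
cat >> h.py <<'E'
def remote(im,x,phi):
    W=cloud(im); hsv=cv2.cvtColor(im["pixels"],cv2.COLOR_BGR2HSV)
    f=np.deg2rad(phi); ty=np.array([np.sin(f),-np.cos(f),0]); tx=np.array([np.cos(f),np.sin(f),0])
    d=W-x; P=np.stack([d@tx,d@ty,d[...,2]],-1)*1000
    m=(abs(P[...,0])<26)&(abs(P[...,1])<75)&(P[...,2]>-40)&(P[...,2]<3)&(np.abs(P[...,1])>10)
    Q=P[m]; np.set_printoptions(precision=3,suppress=True)
    if len(Q)<15: print("few",len(Q));return
    t=Q[Q[:,2]>np.percentile(Q[:,2],30)-4]
    A=np.c_[t[:,:2],np.ones(len(t))]
    for _ in range(4):
        c=np.linalg.lstsq(A,t[:,2],rcond=None)[0]; k=abs(A@c-t[:,2])<2.0; 
        A=A[k];t=t[k]
    print("remote",len(Q),len(t),"z=",c,"tool-y range",np.percentile(Q[:,1],[1,99]),"x range",np.percentile(Q[:,0],[1,99]),"z pct",np.percentile(Q[:,2],[1,10,50,90,99]))
    print(cv2.minAreaRect(Q[:,:2].astype(np.float32)))
E
python3 - <<'E'
from h import *
d=snap("y"); s,x,R,f=pose(); to(x)
for n in d: print(n); remote(d[n],x,f)
im=d["scene"]
c=im["pixels"][80:230,150:310]; cv2.imwrite(f"pics/y_c.png",cv2.resize(c,None,fx=5,fy=4,interpolation=cv2.INTER_CUBIC))
E
```

```text
dp mm [0. 0. 0.] spin 0 | at [ 480.  -244.   190.3] phi -62.73 t 17.95 F [-0.3  0.3 -1.6] w 0.492 tilt z [-0.001  0.001 -1.   ]
scene
remote 275 133 z= [ 0.014 -0.006 -7.253] tool-y range [-64.526  61.598] x range [-23.482  21.898] z pct [-26.925 -18.     -7.749  -4.38   -1.523]
((0.2878437042236328, -1.692108154296875), (130.03451538085938, 49.75380325317383), 86.23176574707031)
top
remote 35 18 z= [ 0.004  0.005 -7.402] tool-y range [-60.899  51.129] x range [-23.133  23.031] z pct [-24.853 -15.68   -8.224  -5.739  -4.926]
((-1.1548480987548828, -3.8095741271972656), (120.25425720214844, 24.320552825927734), 76.53678894042969)
```

View pics/y_c.png

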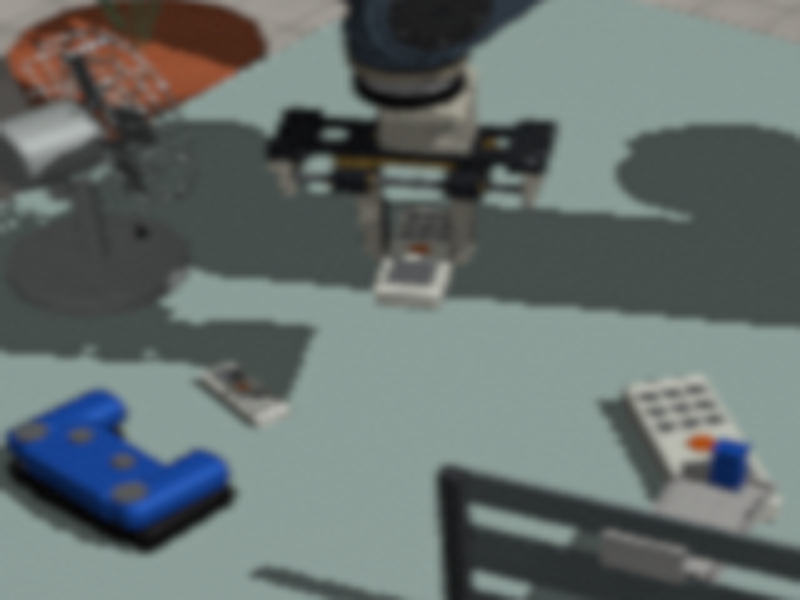

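```bash
python3 - <<'E'
from h import *
p=G+EX*(-.0765)+EY*.0033; p[2]=.19
to(p,-78.8); print(p)
E
```

```text
dp mm [-210.6 -227.5    0.4] spin 16.1 | at [ 480.  -244.   190.3] phi -62.73 t 17.95 F [-0.3  0.3 -1.6] w 0.492 tilt z [-0.001  0.001 -1.   ]
[0.58575359 0.04737573 0.19      ]
```

>>> {"name": "play_rows", "arguments": {"dp": [[-0.008, -0.0086, 0], [-0.024, -0.026, 0], [-0.045, -0.0486, 0], [-0.066, -0.0713, 0], [-0.088, -0.095, 0]], "spin": [0, 0, 0, 0, 0]}}

```text
t: 18.37
position: [0.5245, -0.1205, 0.1902]
orientation: [0.0, 0.854, -0.521, -0.001]
force: [-0.1, -0.5, -0.7]
width: 0.493
```

>>> {"name": "play_rows", "arguments": {"dp": [[-0.022, -0.0238, 0], [-0.044, -0.0475, 0], [-0.066, -0.0713, 0], [-0.086, -0.093, 0], [-0.1, -0.108, 0]], "spin": [2, 6, 10, 14, 16]}}

```text
t: 18.78
position: [0.5748, 0.0192, 0.1901]
orientation: [0.0, 0.772, -0.635, -0.001]
force: [1.1, 0.1, -0.1]
width: 0.491
```

```bash
python3 - <<'E'
from h import *
p=G+EX*(-.0765)+EY*.0033; p[2]=.19
to(p,-78.8)
E
```

```text
dp mm [-25.6 -16.2   0. ] spin -0.1 | at [574.8  19.2 190.1] phi -78.87 t 18.78 F [ 1.1  0.1 -0.1] w 0.491 tilt z [-0.002  0.001 -1.   ]
```

>>> {"name": "play_rows", "arguments": {"dp": [[-0.01, -0.007, 0], [-0.02, -0.013, 0], [-0.025, -0.016, 0], [-0.025, -0.016, 0], [-0.025, -0.016, 0]], "spin": [0, 0, 0, 0, 0]}}

```text
t: 19.2
position: [0.5854, 0.0429, 0.1912]
orientation: [0.0, 0.773, -0.634, -0.0]
force: [-0.6, -0.4, -0.9]
width: 0.492
```

```bash
python3 - <<'E'
from h import *
d=snap("z"); s,x,R,f=pose()
p=G+EX*(-.0765)+EY*.0033; p[2]=.1065
to(p,-78.8); remote(d["scene"],x,f)
for n in d:
    im=d[n]
    c=im["pixels"][100:250,220:380] if n=="scene" else im["pixels"][120:260,130:290]; cv2.imwrite(f"pics/z_{n}c.png",cv2.resize(c,None,fx=4.5,fy=4,interpolation=cv2.INTER_CUBIC))
E
```

```text
dp mm [-4.7 -1.2 84.9] spin 0.0 | at [585.5  42.6 191.4] phi -78.76 t 19.3 F [-0.6 -0.5 -0.6] w 0.493 tilt z [-0. -0. -1.]
remote 347 178 z= [ 0.023  0.009 -9.513] tool-y range [-62.884  57.546] x range [-24.959  20.963] z pct [-26.964 -20.044 -10.175  -6.976  -4.995]
((-2.231189727783203, -2.5192527770996094), (47.19742202758789, 125.80464935302734), 0.749241828918457)
```

View pics/z_scenec.png

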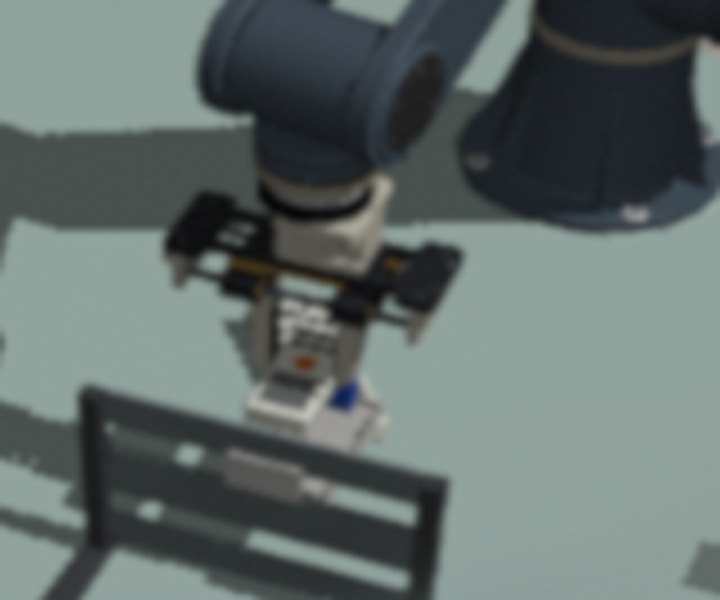

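View pics/z_topc.png

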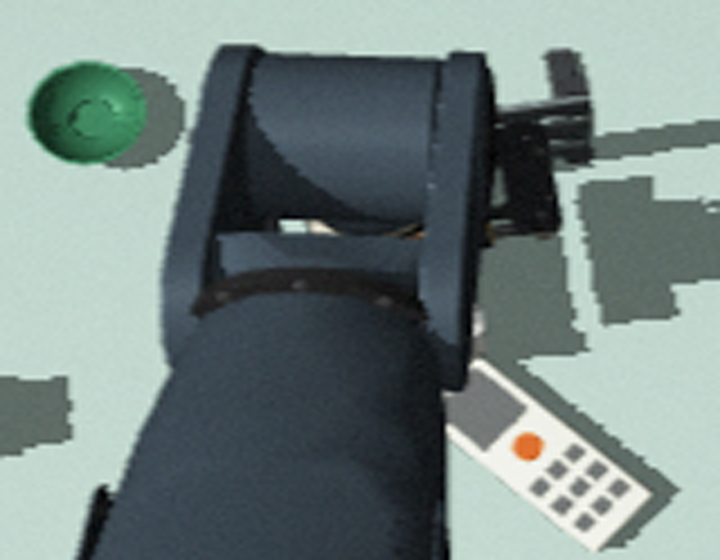

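>>> {"name": "play_rows", "arguments": {"dp": [[-0.0045, 0, 0.01], [-0.0045, 0, 0.03], [-0.0045, 0, 0.05], [-0.0045, 0, 0.065], [-0.0045, 0, 0.07]], "spin": [0, 0, 0, 0, 0]}}

```text
t: 19.72
position: [0.5833, 0.0475, 0.1187]
orientation: [0.001, 0.773, -0.634, -0.001]
force: [0.1, 0.1, -1.2]
width: 0.49
```

```bash
python3 - <<'E'
from h import *
d=snap("aa"); s,x,R,f=pose()
p=G+EX*(-.0775)+EY*.0033; p[2]=.106
to(p,-78.8); 
for n in d:
    im=d[n]
    c=im["pixels"][100:250,220:380]; cv2.imwrite(f"pics/aa_{n}c.png",cv2.resize(c,None,fx=4.5,fy=4,interpolation=cv2.INTER_CUBIC))
E
```

```text
dp mm [ 0.6 -0.6 14.4] spin 0.0 | at [584.1  47.6 120.4] phi -78.75 t 19.82 F [ 0.4  0.8 -0.4] w 0.491 tilt z [-0.002  0.    -1.   ]
```

View pics/aa_scenec.png

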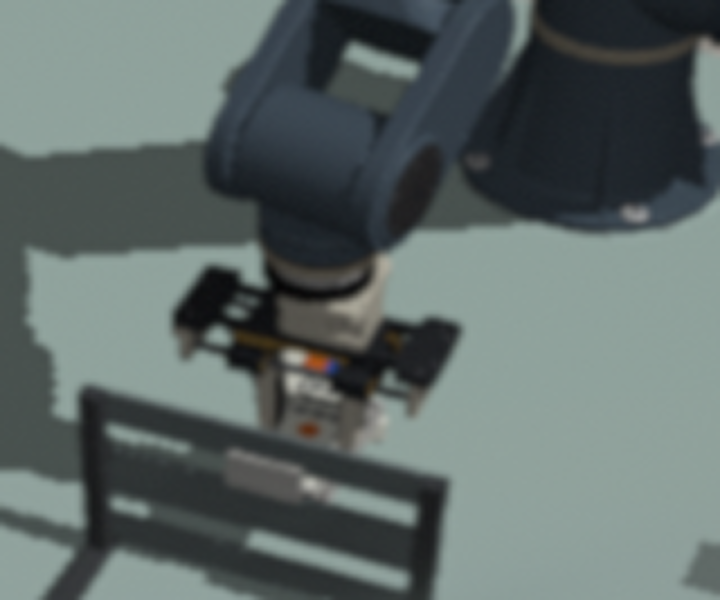

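>>> {"name": "play_rows", "arguments": {"dp": [[0, 0, 0.003], [0, 0, 0.006], [0, 0, 0.009], [0, 0, 0.011], [0, 0, 0.011]], "spin": [0, 0, 0, 0, 0]}}

```text
t: 20.23
position: [0.5847, 0.0479, 0.1103]
orientation: [0.0, 0.773, -0.634, -0.0]
force: [-0.3, 0.5, -1.1]
width: 0.49
```

```bash
python3 - <<'E'
from h import *
s,x,R,f=pose();to(x);print(s["force"],s["moment"])
E
```

```text
dp mm [0. 0. 0.] spin 0 | at [584.7  47.9 110.3] phi -78.73 t 20.23 F [-0.3  0.5 -1.1] w 0.49 tilt z [-0. -0. -1.]
[-0.33453463  0.51150646 -1.06677734] [-0.03861503  0.03157919 -0.00055871]
```

>>> {"name": "play_rows", "arguments": {"dp": [[0, 0, 0.001], [0, 0, 0.002], [0, 0, 0.003], [0, 0, 0.003]], "spin": [0, 0, 0, 0]}}

```text
t: 20.57
position: [0.5847, 0.0479, 0.1073]
orientation: [0.0, 0.773, -0.634, -0.0]
force: [0.4, 0.4, -1.4]
width: 0.489
```

>>> {"name": "play_rows", "arguments": {"dp": [[0, 0, 0.001], [0, 0, 0.0015], [0, 0, 0.0015]], "spin": [0, 0, 0]}}

```text
t: 20.82
position: [0.5848, 0.0478, 0.106]
orientation: [-0.0, 0.773, -0.634, 0.0]
force: [-0.8, 0.0, -0.2]
width: 0.485
```

>>> {"name": "play_rows", "arguments": {"dp": [[0, 0, 0], [0, 0, 0], [0, 0, 0.001], [0, 0, 0.002], [0, 0, 0.002]], "spin": [0, 0, 0, 0, 0], "force": 6}}

```text
t: 21.23
position: [0.5848, 0.0479, 0.104]
orientation: [0.0, 0.773, -0.634, -0.0]
force: [-0.3, 0.1, 0.7]
width: 0.494
```

```bash
python3 - <<'E'
from h import *
d=snap("ab"); s,x,R,f=pose();to(x);print(s["force"],s["moment"]); lip(d["scene"],8.5); remote(d["scene"],x,f)
E
```

```text
dp mm [0. 0. 0.] spin 0 | at [584.7  47.8 104. ] phi -78.73 t 21.33 F [-0.7 -0.9  1.8] w 0.492 tilt z [-0.  0. -1.]
[-0.73863164 -0.87363106  1.80824316] [0.04767885 0.07339946 0.00066517]
lip pts 92 y [-23.2  31.9]
line [ 0.  -1.  10.2 18.1] deg from vertical 178.63725
z 0 9 [11.3 14.6  2.5]
z 4 11 [10.3 -6.   5.8]
z 8 12 [ 9.8  1.8 10.7]
z 12 9 [11.   6.5 14.1]
z 16 14 [10.6  5.2 18.4]
z 20 11 [10.   2.9 21.3]
z 24 6 [10.  14.4 26.3]
z 28 6 [ 9.9  8.4 30.3]
z 32 10 [ 9.7 -6.2 33.4]
remote 111 48 z= [-0.062 -0.002 -9.406] tool-y range [-45.389  69.315] x range [-25.734  21.207] z pct [-30.745 -15.654  -9.942  -6.028   2.176]
((-2.302492141723633, 11.0167236328125), (120.71403503417969, 47.06804656982422), 89.8861083984375)
```

>>> {"name": "play_rows", "arguments": {"dp": [[0, 0, 0.001], [0, 0, 0.001]], "spin": [0, 0], "force": 4}}

```text
t: 21.5
position: [0.585, 0.0479, 0.1033]
orientation: [-0.0, 0.773, -0.634, 0.0]
force: [-0.4, 0.9, 2.8]
width: 0.493
```

>>> {"name": "play_rows", "arguments": {"dp": [[0, 0, 0], [0, 0, 0], [0, 0, 0], [0, 0, 0], [0, 0, 0]], "spin": [0, 0, 0, 0, 0], "grip": -0.3}}

```text
t: 21.92
position: [0.5847, 0.0478, 0.1029]
orientation: [0.0, 0.773, -0.634, -0.0]
force: [0.2, -0.0, 0.0]
width: 0.65
```

>>> {"name": "play_rows", "arguments": {"dp": [[0, 0, -0.006], [0, 0, -0.02], [0, 0, -0.045], [0, 0, -0.075], [0, 0, -0.1]], "spin": [0, 0, 0, 0, 0]}}

```text
t: 22.33
position: [0.5848, 0.0478, 0.2051]
orientation: [-0.0, 0.773, -0.634, 0.0]
force: [0.3, -0.8, -0.3]
width: 0.652
```

>>> {"name": "play_rows", "arguments": {"dp": [[0.02, 0.01, 0], [0.05, 0.03, 0], [0.085, 0.05, 0], [0.12, 0.07, 0], [0.15, 0.09, 0]], "spin": [0, 0, 0, 0, 0]}}

```text
t: 22.75
position: [0.5251, -0.1187, 0.2036]
orientation: [-0.0, 0.773, -0.634, 0.0]
force: [1.1, -0.8, -0.4]
width: 0.649
```

>>> {"name": "play_rows", "arguments": {"dp": [[0.02, 0.01, 0], [0.04, 0.02, 0], [0.06, 0.03, 0], [0.06, 0.03, 0]], "spin": [0, 0, 0, 0]}}

```text
t: 23.08
position: [0.5074, -0.1845, 0.2035]
orientation: [0.0, 0.772, -0.635, 0.0]
force: [0.5, 0.4, 0.6]
width: 0.651
```

```bash
python3 - <<'E'
from h import *
d=snap("ac"); s,x,R,f=pose();to(x); lip(d["scene"],8.5)
np.set_printoptions(precision=3,suppress=True)
for n in d:
    im=d[n];W=cloud(im);hsv=cv2.cvtColor(im["pixels"],cv2.COLOR_BGR2HSV)
    dd=W-G;P=np.stack([dd@EX,dd@EY,dd[...,2]],-1)*1000
    m=(P[...,0]>-145)&(P[...,0]<-8)&(abs(P[...,1]-3)<28)&(P[...,2]>-36)&(P[...,2]<-12)&(hsv[...,0:1].squeeze()<255)
    blue=(hsv[...,0]>100)&(hsv[...,0]<130)&(hsv[...,1]>120)
    Q=P[m&~blue]
    if len(Q)>20:
        A=np.c_[Q[:,:2],np.ones(len(Q))];t=Q[:,2]
        for _ in range(4):
            c=np.linalg.lstsq(A,t,rcond=None)[0];k=abs(A@c-t)<2.5;A=A[k];t=t[k]
        print(n,len(Q),"remote top plane",c,"at center z",c@[-75,3,1],cv2.minAreaRect(Q[:,:2].astype(np.float32)))
    m=(P[...,0]>-175)&(P[...,0]<-12)&(abs(P[...,1]-4)<60)&(P[...,2]>-62)&(P[...,2]<10)
    print(n,"tray+remote",cv2.minAreaRect(P[m][:,:2].astype(np.float32)))
    c=im["pixels"][130:280,200:400] if n=="scene" else im["pixels"][120:270,130:330]; cv2.imwrite(f"pics/ac_{n}c.png",cv2.resize(c,None,fx=4,fy=4,interpolation=cv2.INTER_CUBIC))
E
```

```text
dp mm [0. 0. 0.] spin 0 | at [ 508.  -181.9  203.3] phi -78.81 t 23.18 F [-0.4  0.5 -0.3] w 0.654 tilt z [ 0.  0. -1.]
lip pts 95 y [-24.9  36.9]
line [ 0.  -1.  10.4 18.6] deg from vertical 179.30511
z 0 13 [10.6 13.3  2.3]
z 4 9 [ 9.5 -6.5  5. ]
z 8 8 [11.4  4.2  9. ]
z 12 11 [11.5 13.8 14. ]
z 16 8 [11.3  5.4 17.1]
z 20 14 [10.5 -0.  22.2]
z 24 6 [ 9.7 -3.1 26.8]
z 28 11 [ 9.5 -0.4 29.6]
z 32 5 [10.3 16.7 34.3]
scene 199 remote top plane [  0.019  -0.015 -25.16 ] at center z -26.62353067439014 ((-87.3827133178711, 7.700141906738281), (115.2292251586914, 46.181087493896484), 3.8933231830596924)
scene tray+remote ((-96.87786102294922, 3.835721969604492), (131.90284729003906, 67.50513458251953), 0.35562342405319214)
top 590 remote top plane [  0.044   0.006 -20.98 ] at center z -24.263561767651964 ((-78.6937484741211, 4.548725128173828), (123.28512573242188, 45.97759246826172), 0.3657873272895813)
top tray+remote ((-86.72885131835938, 2.580171585083008), (65.90882110595703, 148.5713653564453), 89.91543579101562)
```

View pics/ac_scenec.png

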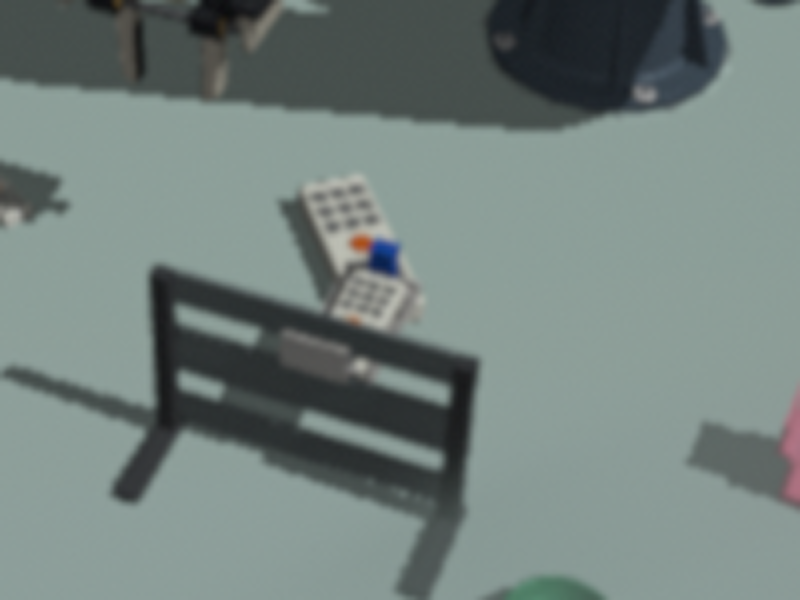

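View pics/ac_topc.png

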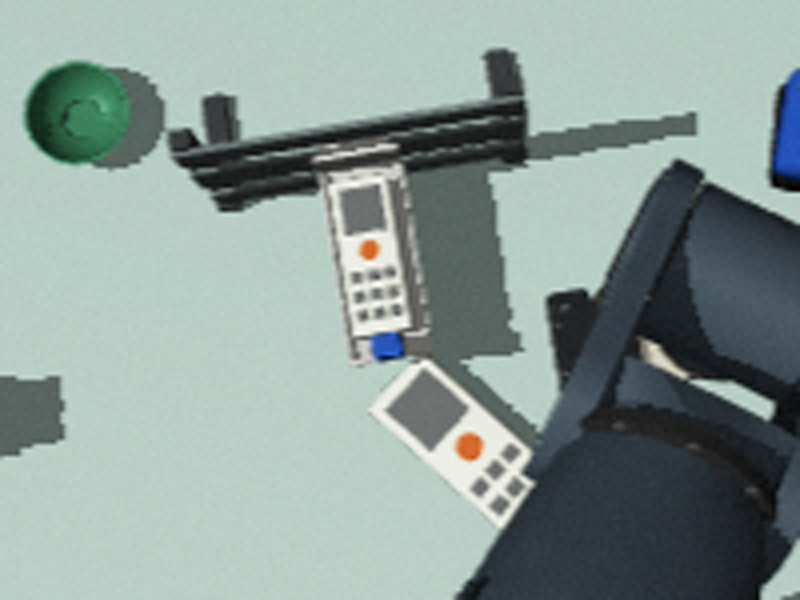

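```bash
python3 -c "
from h import *
s=r.read_state();print(s['t'],s['force'])
print(finish_job())"
```

```text
23.1833 [-0.42889885  0.50682967 -0.33436416]
the job is handed in; nothing more can be done
None
```

The tray now hangs in the top groove by itself and the remote lies flat in it. I handed the job in at 23.2 s; no verdict is reported.

**What I did:**
- I pivoted the tray front-up in a light grip, clamped it at about 44°, and put the lip in under the top slat. I then turned it down against the middle slat and let go.
- On the first turn-down the lip's tongue had not cleared the middle slat's edge. I clamped it again, lifted it about 12 mm further in, and it then went home.
- I gripped the middle-sized remote near its top, lowered it into the tray and released it, touching down at under 3 N.

**Last checks, with the gripper clear of everything:**

| Check | Measured | Limit |
|---|---|---|
| Tray front droop | about 0.04 rad | 0.12 rad |
| Tray sideways from mid-panel | about 3 mm | 60 mm |
| Lip top above groove floor | about 34 mm | 27 mm or more |
| Remote centre from floor middle, towards the front | about 4 mm | 10 mm |
| Remote centre from floor middle, sideways | about 2 mm | 10 mm |

- **Lip:** its rear face is about 10 mm behind the slats' front plane.
- **Where the views disagreed:** the remote's top came out 2 mm apart in the two cameras. The scene camera also put its centre further off, but it sees only part of the remote, so I used the top view.
- **Bystanders:** I never touched the dish, controllers or fan. The dish looks unmoved in the last pictures, but I took no final measurement of any of the three.

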